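# Stand up the filter capacitors in a power-supply chassis and fit their terminal covers

### The arm

A 7-joint arm with a two-finger parallel gripper is mounted at the origin on the work surface. World frame = base frame: x ahead of the robot, y to its left, z up, the work surface at z = 0. Lengths are in m, angles in rad, forces in N, time in s.
With the tool pointing down it reaches from about 0.425 to 0.95 m from the base axis. Payload 16.7 kg.
Tool frame: the origin (TCP) lies at the very end of the fingers, on their centre line; the grasp point (between the pads) lies 19 mm behind it; z points along the fingers, y is the direction in which the jaws open and shut (so a half turn about z gives the same grasp; the last joint's range is limited). The gripper opens to 94 mm and grips with 3 to 60 N. Pads are 16 mm wide; open, the fingers measure 119 mm over their backs; the gripper's body (75 mm by 177 mm) begins 78 mm behind the grasp point.
Start: joints at [1.044, 0.426, 0.074, 1.606, -0.034, 1.111, -0.067], TCP at [0.248, -0.628, 0.205] pointing down, gripper open.
Joint ranges: [-2.85, 2.85], [-0.5, 2.14], [-1.23, 1.37], [0.21, 2.46], [-1.02, 4.16], [0.16, 2.05], [-2.73, 2.73]. Speed limits (rad/s): [1.89, 1.89, 2.39, 2.39, 3.01, 3.01, 3.01].

### API

Orientations are given as a unit quaternion [x, y, z, w].
In Python, from bench import r gives the robot as it stands.
- The arm moves only by the tool move_arm, never from a script. Its argument "steps" is text: rows parted by semicolons, each of 7 numbers parted by spaces: the turn, a rotation vector about the tool's x, y, z in rad, then the shift along the tool's x, y, z in mm, then the finger opening in mm, from 0 to 94. A call has exactly 10 rows; each row is the pose to reach, as a shift and turn from the pose commanded when the call began, along the tool's axes at that moment; what a row does not reach only later rows make up. A row lasts 1/10 s, in which the tool goes at most 50 mm and 8.59 degrees, less where a joint would pass 70% of its speed; a pose out of reach is approached as far as the arm can. A call with a gripper value outside its range is refused whole. The fingers move at their own pace and stop on an object; "newtons" is the grip in N (left out, the last holds). Time passes only in rows, so rows that repeat a pose let the fingers close, or fill a call up. It gives the time, the measured TCP pose, the force and the opening at its end, in the units of the state.
- r.sense(): the state, without advancing time (a new reading comes with each control period).
- r.read_camera(name): name is "side" or "top"; returns the picture (480x640x3 uint8, blue, green, red); there is no depth.
- r.camera_params(name): a dict with "fx", "fy", "cx", "cy" (pixels), "dist_coeffs" ([k1, k2, p1, p2, k3] as OpenCV has them; the pictures are not rectified), "world_from_camera" (4x4, takes a point from camera to world coordinates). Camera axes: x right, y up, looking along -z (the intrinsics and any distortion apply to the point x, -y, -z); pixel columns grow to the right and rows downward; lengths in m; the calibration is good to about 2 mm. A picture is of the moment at which its call begins. camera_params takes no time and is no camera call.
- r.finish_job(): hands the job in, once; it reports no verdict.
The state is a dict: "clock": time; "qpos": joint angles; "qd": joint speeds; "joint_torque": joint torques, N m; "tool_pos": TCP position; "tool_rot": TCP orientation; "contact_force": force on the tool from outside, world axes, zero at the start; "torque": the same for the moment, N m; "gripper_width": finger opening in m.
Only numpy, scipy, OpenCV 4.12 (cv2) and the standard library are available. Lean on these libraries where they do the work, as an engineer would, in place of code of your own. Each camera call takes 0.05 s, during which the arm holds its last target. There are 200 camera calls.

### The job

The big filter capacitors of this power supply are lying about in and beside its open chassis. Lay each one with its plain end butted against the chassis's back panel and tip it up by the terminal end, so that they all stand upright on the chassis floor in a row along the panel, touching it or nearly so; do not raise one anywhere but against the panel. Then put a black terminal cover squarely and fully down over the terminals of each, and leave the other things on the bench alone.

Things in the scene. Friction and masses are not known exactly. Their poses are not given: they have to be found in the camera images.
- chassis: fixed open chassis of bare aluminium: floor 215 deep, 450 wide, its top 3 mm above the bench; upright back panel 90 high at the far side, heat sink 37 mm deep behind it; side flanges 15 high; near side open. Origin: on the bench, mid-width, at the foot of the panel's near face. +x through the panel away from the robot, y along it, z up; the floor spans x -0.215 to 0, y -0.225 to 0.225
- canA: big screw-terminal capacitor, starts lying on the chassis floor, left: plain grey cylinder 51 mm in diameter, 130 mm long, about 0.36 kg; it can roll. Origin: centre of its plain foot end. +x runs along the axis to the terminal end, where two terminals 14 mm wide, 22 mm apart along y, stand 6 mm proud. One of the four may be absent
- canB: big screw-terminal capacitor, starts lying on the chassis floor, right: plain grey cylinder 51 mm in diameter, 130 mm long, about 0.36 kg; it can roll. Origin: centre of its plain foot end. +x runs along the axis to the terminal end, where two terminals 14 mm wide, 22 mm apart along y, stand 6 mm proud. One of the four may be absent
- canC: big screw-terminal capacitor, starts lying on the bench left of the chassis: plain grey cylinder 51 mm in diameter, 130 mm long, about 0.36 kg; it can roll. Origin: centre of its plain foot end. +x runs along the axis to the terminal end, where two terminals 14 mm wide, 22 mm apart along y, stand 6 mm proud. One of the four may be absent
- canD: big screw-terminal capacitor, starts lying on the bench right of the chassis: plain grey cylinder 51 mm in diameter, 130 mm long, about 0.36 kg; it can roll. Origin: centre of its plain foot end. +x runs along the axis to the terminal end, where two terminals 14 mm wide, 22 mm apart along y, stand 6 mm proud. One of the four may be absent
- cover1: black plastic terminal cover (five alike), a round cap lying open side down: 63 mm outer diameter, 24 high, top 4 thick, bore 57 mm wide and 20 deep, 40 g. Origin: centre of its open lower rim, z up. Fully down on a capacitor its ceiling rests on the terminals and its rim is 116 mm above the foot
- cover2: black plastic terminal cover (five alike), a round cap lying open side down: 63 mm outer diameter, 24 high, top 4 thick, bore 57 mm wide and 20 deep, 40 g. Origin: centre of its open lower rim, z up. Fully down on a capacitor its ceiling rests on the terminals and its rim is 116 mm above the foot
- cover3: black plastic terminal cover (five alike), a round cap lying open side down: 63 mm outer diameter, 24 high, top 4 thick, bore 57 mm wide and 20 deep, 40 g. Origin: centre of its open lower rim, z up. Fully down on a capacitor its ceiling rests on the terminals and its rim is 116 mm above the foot
- cover4: black plastic terminal cover (five alike), a round cap lying open side down: 63 mm outer diameter, 24 high, top 4 thick, bore 57 mm wide and 20 deep, 40 g. Origin: centre of its open lower rim, z up. Fully down on a capacitor its ceiling rests on the terminals and its rim is 116 mm above the foot
- cover5: black plastic terminal cover (five alike), a round cap lying open side down: 63 mm outer diameter, 24 high, top 4 thick, bore 57 mm wide and 20 deep, 40 g. Origin: centre of its open lower rim, z up. Fully down on a capacitor its ceiling rests on the terminals and its rim is 116 mm above the foot
- solder_reel: bystander: red reel of solder wire on end, 62 mm in diameter, 50 mm high, beyond the left-hand capacitor; origin under its centre
- flux_jar: bystander: small amber jar, 38 mm in diameter, 45 mm high, on the near left; origin under its centre
- multimeter: bystander: hand multimeter lying flat, 170 x 85 x 36 mm, far right; origin under its centre
- screwdriver: bystander: screwdriver 200 mm long lying across in front of the robot; origin on the bench under it
- adapter_board: bystander: green circuit board with two black headers, 80 x 60 x 15 mm, near right; origin under its centre
Things that resemble listed ones, but are neither listed nor needed, are in the scene too. Leave any yellow look-alike of the cover2 alone.

How it is judged:
On the way:
1. every capacitor stands upright on its plain end on the chassis floor, by the back panel (angle between each of canA, canB, canC, canD's own x axis and vertical below 0.05 rad and x of each of canA, canB, canC, canD in the frame of chassis above -0.034 m and z of each of canA, canB, canC, canD in the frame of chassis below 0.01 m and y of canA in the frame of chassis between -0.2 and 0.2 m and y of canB in the frame of chassis between -0.2 and 0.2 m and y of canC in the frame of chassis between -0.2 and 0.2 m and y of canD in the frame of chassis between -0.2 and 0.2 m), for 0.2 s.
At the end, for the whole second after the job is handed in: Every capacitor stands on its plain end on the chassis floor, upright within 0.05 rad, its side within 8 mm of the back panel, at rest; each carries a cover whose rim is within 2.5 mm of its fully-down height, within 6 mm of the axis and level within 0.05 rad (all of step 1 and ((x of cover1 in the frame of canA between 0.105 and 0.1185 m and horizontal distance between cover1 and canA below 0.006 m and angle between cover1's own z axis and vertical below 0.05 rad) or (x of cover2 in the frame of canA between 0.105 and 0.1185 m and horizontal distance between cover2 and canA below 0.006 m and angle between cover2's own z axis and vertical below 0.05 rad) or (x of cover3 in the frame of canA between 0.105 and 0.1185 m and horizontal distance between cover3 and canA below 0.006 m and angle between cover3's own z axis and vertical below 0.05 rad) or (x of cover4 in the frame of canA between 0.105 and 0.1185 m and horizontal distance between cover4 and canA below 0.006 m and angle between cover4's own z axis and vertical below 0.05 rad) or (x of cover5 in the frame of canA between 0.105 and 0.1185 m and horizontal distance between cover5 and canA below 0.006 m and angle between cover5's own z axis and vertical below 0.05 rad)) and ((x of cover1 in the frame of canB between 0.105 and 0.1185 m and horizontal distance between cover1 and canB below 0.006 m and angle between cover1's own z axis and vertical below 0.05 rad) or (x of cover2 in the frame of canB between 0.105 and 0.1185 m and horizontal distance between cover2 and canB below 0.006 m and angle between cover2's own z axis and vertical below 0.05 rad) or (x of cover3 in the frame of canB between 0.105 and 0.1185 m and horizontal distance between cover3 and canB below 0.006 m and angle between cover3's own z axis and vertical below 0.05 rad) or (x of cover4 in the frame of canB between 0.105 and 0.1185 m and horizontal distance between cover4 and canB below 0.006 m and angle between cover4's own z axis and vertical below 0.05 rad) or (x of cover5 in the frame of canB between 0.105 and 0.1185 m and horizontal distance between cover5 and canB below 0.006 m and angle between cover5's own z axis and vertical below 0.05 rad)) and ((x of cover1 in the frame of canC between 0.105 and 0.1185 m and horizontal distance between cover1 and canC below 0.006 m and angle between cover1's own z axis and vertical below 0.05 rad) or (x of cover2 in the frame of canC between 0.105 and 0.1185 m and horizontal distance between cover2 and canC below 0.006 m and angle between cover2's own z axis and vertical below 0.05 rad) or (x of cover3 in the frame of canC between 0.105 and 0.1185 m and horizontal distance between cover3 and canC below 0.006 m and angle between cover3's own z axis and vertical below 0.05 rad) or (x of cover4 in the frame of canC between 0.105 and 0.1185 m and horizontal distance between cover4 and canC below 0.006 m and angle between cover4's own z axis and vertical below 0.05 rad) or (x of cover5 in the frame of canC between 0.105 and 0.1185 m and horizontal distance between cover5 and canC below 0.006 m and angle between cover5's own z axis and vertical below 0.05 rad)) and ((x of cover1 in the frame of canD between 0.105 and 0.1185 m and horizontal distance between cover1 and canD below 0.006 m and angle between cover1's own z axis and vertical below 0.05 rad) or (x of cover2 in the frame of canD between 0.105 and 0.1185 m and horizontal distance between cover2 and canD below 0.006 m and angle between cover2's own z axis and vertical below 0.05 rad) or (x of cover3 in the frame of canD between 0.105 and 0.1185 m and horizontal distance between cover3 and canD below 0.006 m and angle between cover3's own z axis and vertical below 0.05 rad) or (x of cover4 in the frame of canD between 0.105 and 0.1185 m and horizontal distance between cover4 and canD below 0.006 m and angle between cover4's own z axis and vertical below 0.05 rad) or (x of cover5 in the frame of canD between 0.105 and 0.1185 m and horizontal distance between cover5 and canD below 0.006 m and angle between cover5's own z axis and vertical below 0.05 rad)) and linear speed of each of canA, canB, canC, canD below 0.02 m/s); the robot touches nothing.
It fails at once if a capacitor is stood up on its foot away from the back panel (three parts raised, its foot down and more than 70 mm from the panel) ((angle between canA's own x axis and vertical between 0.25 and 0.6 rad and height (world z) of canA below 0.035 m and x of canA in the frame of chassis below -0.07 m) or (angle between canB's own x axis and vertical between 0.25 and 0.6 rad and height (world z) of canB below 0.035 m and x of canB in the frame of chassis below -0.07 m) or (angle between canC's own x axis and vertical between 0.25 and 0.6 rad and height (world z) of canC below 0.035 m and x of canC in the frame of chassis below -0.07 m) or (angle between canD's own x axis and vertical between 0.25 and 0.6 rad and height (world z) of canD below 0.035 m and x of canD in the frame of chassis below -0.07 m)).
It fails at once if a bystander (solder reel, flux jar, multimeter, screwdriver, adapter board) is moved more than 30 mm (distance of any of solder_reel, flux_jar, multimeter, screwdriver, adapter_board from where it was at the start of the episode above 0.03 m).
Of canA, canB, canC, canD only 3 to 4 are there at a start; the rules pass over those that are not, and their reading is None.
At some moment in a run one of cover1, cover2, cover3, cover4, cover5 may be knocked a few centimetres aside while the robot is not near it.
Once in a run the grip may slacken for a moment while it holds something.
It also fails if it takes over 210 s, if anything falls off the work surface, if the arm or the gripper's body presses on something with over 40 N, if the wrist force passes 120 N, or if a joint passes its speed limit or range.

## Working session

There is one attempt and no reset: what is moved stays moved. The work goes in short steps, Python scripts to look and compute and a tool call to move; the robot and the scene stay as the last step left them, time stands still between calls to the robot, and variables do not carry over. Pictures are saved under pics/ and viewed, about 12 in all and at most 16, crops included, and the job is handed in when it is done.

Besides the shell and the picture viewer there is one more tool, called after ">>>" by a JSON object that holds its "api" and its "payload". move_arm: Moves the arm, as the interface text tells. Its arguments: {"type":"object","properties":{"steps":{"type":"string"},"newtons":{"type":"number"}},"required":["steps"]}

```bash
ls; mkdir -p pics
cat > h.py <<'E'
import numpy as np, cv2
from bench import r
from scipy.spatial.transform import Rotation as R
def cam(n):
    p=r.camera_params(n); K=np.array([[p['fx'],0,p['cx']],[0,p['fy'],p['cy']],[0,0,1.]]); return K,np.array(p['dist_coeffs'],float),np.array(p['world_from_camera'])
def px2w(n,uv,z):
    K,d,T=cam(n); u=cv2.undistortPoints(np.array(uv,float).reshape(-1,1,2),K,d)[:,0]
    v=np.c_[u[:,0],-u[:,1],-np.ones(len(u))]@T[:3,:3].T; o=T[:3,3]
    z=np.broadcast_to(z,len(v)); return o+v*((z-o[2])/v[:,2])[:,None]
def w2px(n,P):
    K,d,T=cam(n); c=(np.atleast_2d(P)-T[:3,3])@T[:3,:3]; c=c*[1,-1,-1]
    return cv2.projectPoints(c.reshape(-1,1,3),np.zeros(3),np.zeros(3),K,d)[0][:,0]
def snap(n,f,crop=None,scale=1):
    im=r.read_camera(n)
    if crop: x0,y0,x1,y1=crop; im=im[y0:y1,x0:x1]
    cv2.imwrite('pics/'+f,cv2.resize(im,None,fx=scale,fy=scale,interpolation=cv2.INTER_CUBIC)); return im
E
python3 - <<'E'
from h import *
for n in('side','top'):
    snap(n,n+'0.png'); K,d,T=cam(n); print(K[0,0],d,np.round(T,3).tolist())
s=r.sense(); print({k:np.round(v,3).tolist() for k,v in s.items()})
E
```

```text
pics
494.36795386618957 [-0.08898392  0.          0.          0.          0.        ] [[-0.779, 0.345, -0.524, -0.118], [-0.627, -0.427, 0.652, 0.773], [0.001, 0.836, 0.548, 0.682], [0.0, 0.0, 0.0, 1.0]]
454.3932471374595 [0.00958104 0.         0.         0.         0.        ] [[0.015, 0.984, -0.176, 0.298], [-1.0, 0.016, 0.004, 0.039], [0.006, 0.176, 0.984, 1.397], [0.0, 0.0, 0.0, 1.0]]
{'clock': 0.1, 'qpos': [1.044, 0.427, 0.074, 1.607, -0.034, 1.111, -0.067], 'qd': [0.002, -0.002, 0.0, -0.003, 0.001, -0.001, 0.0], 'joint_torque': [0.009, -93.746, 3.677, -45.504, -0.049, 0.017, 0.0], 'tool_pos': [0.248, -0.627, 0.205], 'tool_rot': [0.982, 0.187, -0.0, -0.001], 'contact_force': [0.527, -0.345, -0.011], 'torque': [-0.002, -0.019, -0.014], 'gripper_width': 0.094}
```

View pics/top0.png

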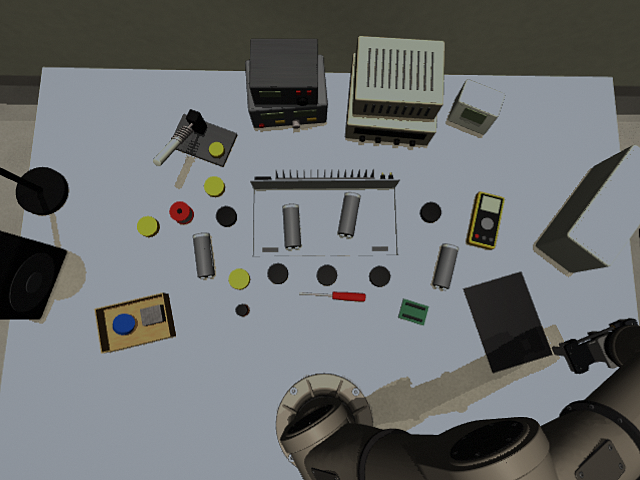

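View pics/side0.png

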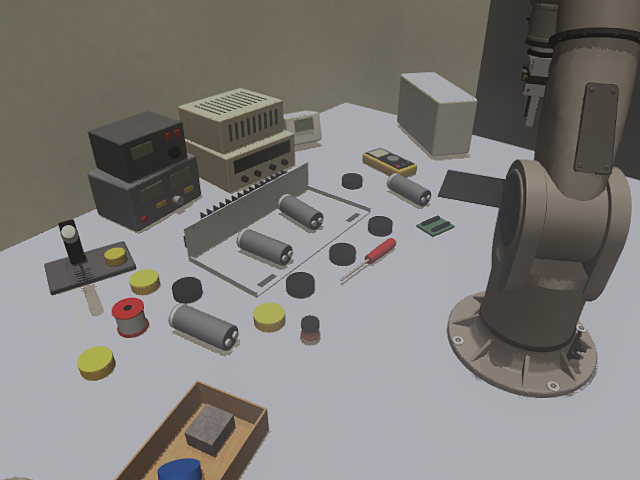

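Run:
```python
from h import *
snap('top','top1.png',(180,165,460,300),2.85)
im=r.read_camera('top'); hsv=cv2.cvtColor(im,cv2.COLOR_BGR2HSV)
m=((hsv[...,2]<60)).astype(np.uint8)
n,l,st,c=cv2.connectedComponentsWithStats(m)
for i in range(1,n):
    if 150<st[i,4]<900: print('dark',st[i],c[i].round(1),px2w('top',[c[i]],.024).round(4)[0][:2])
# corners guess
print(px2w('top',[(253,254),(398,256)],[.003]).round(4))
for z in (.003,.09): print(z,px2w('top',[(253,187),(398,187)],z).round(4))
```

```text
dark [444  40  61  35 222] [468.   68.7] [ 1.1163 -0.4577]
dark [569  40  43  16 185] [589.1  47. ] [ 1.2003 -0.8619]
dark [613  76  27  38 697] [627.   98.2] [ 1.0199 -0.9685]
dark [161 109  76  58 833] [195.4 135. ] [0.8699 0.4227]
dark [460 108  27  19 259] [472.6 116.6] [ 0.9485 -0.4657]
dark [472 194  31  52 654] [485.8 224.4] [ 0.5942 -0.4906]
dark [338 196  22  41 154] [347.6 218.9] [ 0.6043 -0.0636]
dark [420 202  21  21 334] [430.3 212.1] [ 0.6302 -0.3203]
dark [216 206  21  21 336] [226.1 216.1] [0.6069 0.3119]
dark [433 246  20  43 179] [439.9 268.8] [ 0.454  -0.3443]
dark [268 264  20  20 326] [277.6 273.4] [0.4322 0.1476]
dark [317 265  20  21 329] [326.5 274.9] [ 4.3e-01 -4.0e-04]
dark [369 266  21  21 334] [379.2 276.1] [ 0.4288 -0.1599]
dark [163 293  13  44 230] [169.1 314.7] [0.3043 0.466 ]
dark [ 96 295  66  57 431] [110.7 321.7] [0.2816 0.6362]
dark [575 438  36  38 207] [593.6 451.9] [-0.0584 -0.761 ]
[[ 0.493   0.2272  0.003 ]
 [ 0.4941 -0.2217  0.003 ]]
0.003 [[ 0.7077  0.2356  0.003 ]
 [ 0.7156 -0.2253  0.003 ]]
0.09 [[ 0.6822  0.2234  0.09  ]
 [ 0.6896 -0.2088  0.09  ]]
```

View pics/top1.png

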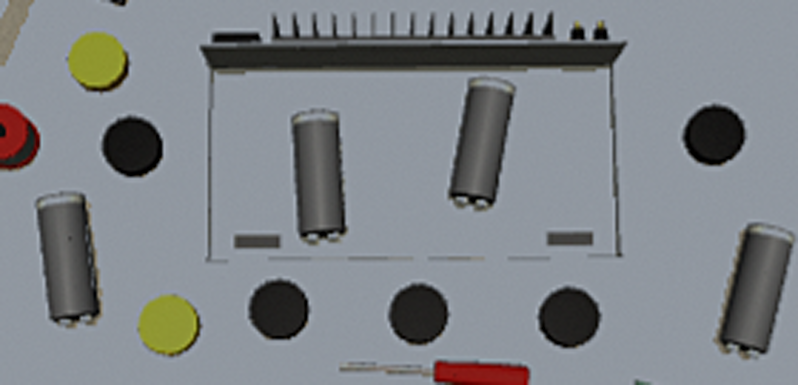

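Run:
```python
from h import *
f=lambda p:[(180+a/2.85,165+b/2.85) for a,b in p]
print('near corners',px2w('top',f([(207,261),(620,256)]),.003).round(4))
print('foot',px2w('top',f([(213,71),(612,68)]),.003).round(4))
print('paneltop',px2w('top',f([(202,46),(626,43)]),.09).round(4))
for n,a,b,z in (('A',(316,113),(323,234),.003),('B',(491,80),(471,203),.003),('C',(61,196),(75,320),0),('D',(770,227),(740,350),0)):
    w=px2w('top',f([a,b]),z+.030); d=w[1]-w[0]; print(n,w.round(3)[:,:2].tolist(),'mid',w.mean(0).round(4),'len',np.hypot(*d[:2]).round(4),'yaw of axis from -x deg',np.degrees(np.arctan2(-d[1],-d[0])).round(1))
T=r.sense(); print(R.from_quat(T['tool_rot']).as_matrix().round(3))
```

```text
near corners [[ 0.485   0.228   0.003 ]
 [ 0.4977 -0.2203  0.003 ]]
foot [[ 0.6982  0.2298  0.003 ]
 [ 0.7093 -0.2148  0.003 ]]
paneltop [[ 0.7002  0.2304  0.09  ]
 [ 0.7111 -0.2141  0.09  ]]
A [[0.644, 0.112], [0.512, 0.102]] mid [0.5782 0.107  0.033 ] len 0.133 yaw of axis from -x deg 4.6
B [[0.685, -0.077], [0.548, -0.056]] mid [ 0.6164 -0.0666  0.033 ] len 0.1382 yaw of axis from -x deg -8.8
C [[0.549, 0.383], [0.416, 0.361]] mid [0.4828 0.372  0.03  ] len 0.1345 yaw of axis from -x deg 9.7
D [[0.528, -0.376], [0.396, -0.34]] mid [ 0.462  -0.3582  0.03  ] len 0.1367 yaw of axis from -x deg -15.5
[[ 0.93   0.368 -0.   ]
 [ 0.368 -0.93   0.001]
 [-0.    -0.001 -1.   ]]
```

```bash
cat >> h.py <<'E'
O=np.array([.7047,.0077]); YAW=.025
def ch(x,y):  # chassis->world xy
    c,s=np.cos(YAW),np.sin(YAW); return O+np.array([c*x-s*y,s*x+c*y])
def inch(p):
    c,s=np.cos(YAW),np.sin(YAW); d=np.asarray(p)[:2]-O; return np.array([c*d[0]+s*d[1],-s*d[0]+c*d[1]])
def Rd(psi): c,s=np.cos(psi),np.sin(psi); return np.array([[c,s,0],[s,-c,0],[0,0,-1.]])
def plan(*wp):
    """wp: (x,y,z,psi) world TCP; prints rows relative to start of each leg's pose (sequential legs)"""
    s=r.sense(); p,M=np.array(s['tool_pos']),R.from_quat(s['tool_rot']).as_matrix()
    print('t',round(s['clock'],2),'p',p.round(4),'psi',round(np.arctan2(M[1,0],M[0,0]),4),'ch',inch(p).round(4),'F',np.round(s['contact_force'],1),'w',round(s['gripper_width'],4))
    for w in wp:
        q=np.array(w[:3]); N=Rd(w[3]); print('leg',R.from_matrix(M.T@N).as_rotvec().round(4),(M.T@(q-p)*1e3).round(1)); p,M=q,N
E
python3 - <<'E'
from h import *
plan((.558,.1055,.15,.08),(.558,.1055,.010,.08))
E
```

```text
t 0.2 p [ 0.2482 -0.6274  0.2051] psi 0.3768 ch [-0.4722 -0.6235] F [-0.4 -0.5 -0.7] w 0.0944
leg [-8.000e-04  2.000e-04  2.968e-01] [ 557.7 -567.5   55.5]
leg [0. 0. 0.] [  0.   0. 140.]
```

>>> {"api": "move_arm", "payload": {"steps": "0 0 0.02 20 -20 0 80;0 0 0.05 50 -50 0 80;0 0 0.08 85 -85 0 80;0 0 0.11 115 -117 0 75;0 0 0.14 147 -150 0 75;0 0 0.17 180 -183 0 75;0 0 0.2 212 -216 0 75;0 0 0.23 245 -250 0 75;0 0 0.26 275 -280 0 75;0 0 0.297 300 -305 0 75", "newtons": 15}}

```text
clock: 1.2
tool_pos: [0.4157, -0.2313, 0.2057]
tool_rot: [0.999, 0.04, 0.0, 0.0]
contact_force: [-0.3, -0.4, -0.1]
gripper_width: 0.0751
```

Run:
```python
from h import *
plan((.558,.1055,.12,.08),(.558,.1055,.010,.08))
```

```text
t 1.2 p [ 0.4157 -0.2313  0.2057] psi 0.0798 ch [-0.2949 -0.2317] F [-0.3 -0.4 -0.1] w 0.0751
leg [ 0.0001 -0.0004 -0.0002] [ 168.7 -324.4   85.7]
leg [0. 0. 0.] [  0.   0. 110.]
```

>>> {"api": "move_arm", "payload": {"steps": "0 0 0 15 -30 0 75;0 0 0 35 -65 5 75;0 0 0 57 -108 10 75;0 0 0 79 -150 25 75;0 0 0 100 -190 40 75;0 0 0 122 -233 55 75;0 0 0 142 -272 70 75;0 0 0 157 -302 80 75;0 0 0 166 -319 86 75;0 0 0 168.7 -324.4 86 75"}}

```text
clock: 2.2
tool_pos: [0.5572, 0.1055, 0.1185]
tool_rot: [0.999, 0.041, -0.001, -0.0]
contact_force: [-0.9, 0.1, 0.5]
gripper_width: 0.0749
```

>>> {"api": "move_arm", "payload": {"steps": "0 0 0 0 0 20 75;0 0 0 0 0 45 75;0 0 0 0 0 75 75;0 0 0 0 0 95 75;0 0 0 0 0 107 75;0 0 0 0 0 110 75;0 0 0 0 0 110 40;0 0 0 0 0 110 40;0 0 0 0 0 110 40;0 0 0 0 0 110 40", "newtons": 15}}

```text
clock: 3.2
tool_pos: [0.558, 0.1034, 0.0104]
tool_rot: [0.999, 0.04, 0.001, -0.0]
contact_force: [-1.6, -0.1, 7.5]
gripper_width: 0.0509
```

Run:
```python
from h import *
x,y=ch(-.145,.055); x2,y2=ch(-.088,.055)
plan((x,y,.010,.025),(x2,y2,.010,.025))
snap('top','top2.png',(220,165,420,300),4)
```

```text
t 3.2 p [0.558  0.1034 0.0104] psi 0.0797 ch [-0.1442  0.0993] F [-1.6 -0.1  7.5] w 0.0509
leg [-0.0003 -0.0015  0.0547] [-3.2 44.2  0.4]
leg [0. 0. 0.] [57. -0.  0.]
```

View pics/top2.png

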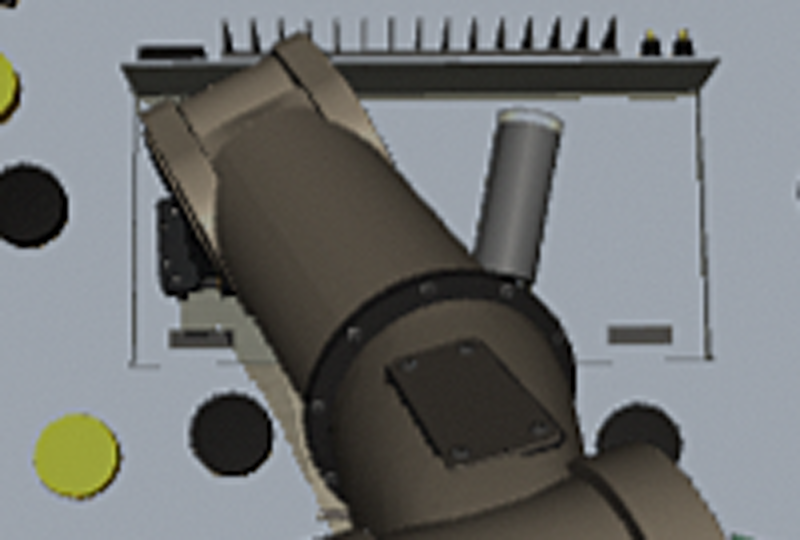

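>>> {"api": "move_arm", "payload": {"steps": "0 0 0.01 0 5 0 40;0 0 0.02 0 14 0 40;0 0 0.035 0 26 0 40;0 0 0.045 0 36 0 40;0 0 0.0547 -3 44 0 40;0 0 0.0547 2 44.5 0 40;0 0 0.0547 14 45.5 0 40;0 0 0.0547 28 46.5 0 40;0 0 0.0547 42 47 0 40;0 0 0.0547 50 47.3 0 40", "newtons": 25}}

```text
clock: 4.25
tool_pos: [0.6099, 0.0597, 0.0099]
tool_rot: [1.0, 0.012, -0.001, 0.0]
contact_force: [-18.9, -0.5, 25.8]
gripper_width: 0.0503
```

Run:
```python
from h import *
plan()
snap('side','side1.png',(140,120,460,360),2.5)
```

```text
t 4.25 p [0.6099 0.0597 0.0099] psi 0.0249 ch [-0.0935  0.0543] F [-18.9  -0.5  25.8] w 0.0503
```

View pics/side1.png

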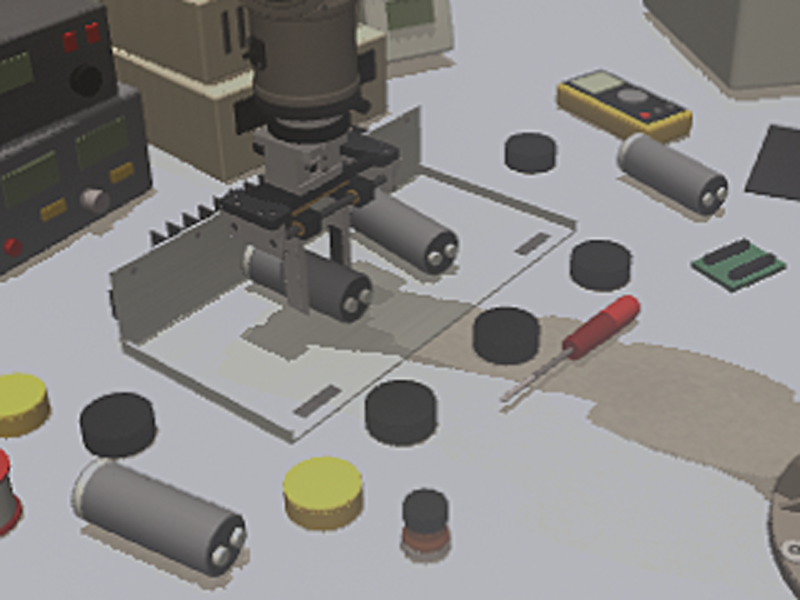

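>>> {"api": "move_arm", "payload": {"steps": "0 0 0 -3 0 0 40;0 0 0 -3 0 0 40;0 0 0 -5 0 -8 40;0 0 0 -6 0 -16 40;0 0 0 -6 0 -23 40;0 0 0 -6 0 -30 40;0 0 0 -5 0 -37 40;0 0 0 -3 0 -43 40;0 0 0 0 0 -49 40;0 0 0 2.5 0 -54 40", "newtons": 15}}

```text
clock: 5.3
tool_pos: [0.6139, 0.0601, 0.064]
tool_rot: [1.0, 0.013, 0.0, -0.0]
contact_force: [0.3, -0.2, -2.3]
gripper_width: 0.0505
```

Run:
```python
from h import *
plan()
snap('side','side2.png',(180,120,420,300),2)
```

```text
t 5.3 p [0.6139 0.0601 0.064 ] psi 0.025 ch [-0.0894  0.0546] F [ 0.3 -0.2 -2.3] w 0.0505
```

View pics/side2.png

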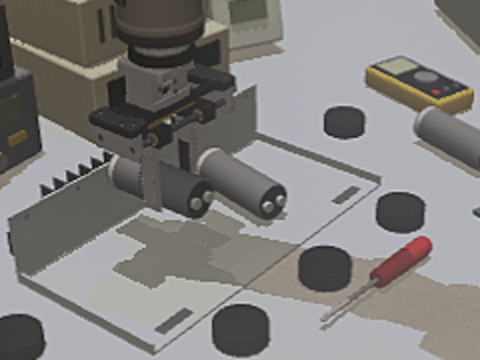

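>>> {"api": "move_arm", "payload": {"steps": "0 0 0 -4 0 5 40;0 0 0 -7 0 20 40;0 0 0 -7 0 35 40;0 0 0 -7 0 46 40;0 0 0 -7 0 53 40;0 0 0 -7 0 54 40;0 0 0 -7 0 54 70;0 0 0 -7 0 54 70;0 0 0 -7 0 54 70;0 0 0 -17 0 54 70"}}

```text
clock: 6.35
tool_pos: [0.5973, 0.0598, 0.0097]
tool_rot: [1.0, 0.012, 0.001, -0.0]
contact_force: [0.9, 0.6, -0.1]
gripper_width: 0.0699
```

>>> {"api": "move_arm", "payload": {"steps": "0 0 0 -12 0 0 70;0 0 0 -13 0 0 70;0 0 0 -13 0 0 40;0 0 0 -13 0 0 40;0 0 0 -13 0 0 40;0 0 0 -13 0 0 40;0 0 0 -8 0 0 40;0 0 0 -5 0 0 40;0 0 0 -4 0 0 40;0 0 0 -4 0 0 40", "newtons": 8}}

```text
clock: 7.35
tool_pos: [0.5918, 0.0595, 0.0094]
tool_rot: [1.0, 0.013, -0.001, 0.0]
contact_force: [-6.6, 0.6, 7.0]
gripper_width: 0.0504
```

Run:
```python
from h import *
plan()
```

```text
t 7.35 p [0.5918 0.0595 0.0094] psi 0.0251 ch [-0.1116  0.0546] F [-6.6  0.6  7. ] w 0.0504
```

>>> {"api": "move_arm", "payload": {"steps": "0 0 0 -1 0 -4 40;0 0 0 -3 0 -12 40;0 0 0 -3.5 0 -20 40;0 0 0 -3.5 0 -28 40;0 0 0 -3 0 -36 40;0 0 0 -1 0 -44 40;0 0 0 1 0 -52 40;0 0 0 4 0 -58 40;0 0 0 8 0 -65 40;0 0 0 13 0 -70 40"}}

```text
clock: 8.35
tool_pos: [0.6038, 0.0597, 0.0795]
tool_rot: [1.0, 0.013, -0.002, 0.0]
contact_force: [-12.3, -0.4, 1.2]
gripper_width: 0.0504
```

Run:
```python
from h import *
plan()
snap('side','side3.png',(180,120,420,300),2)
```

```text
t 8.35 p [0.6038 0.0597 0.0795] psi 0.0252 ch [-0.0996  0.0545] F [-12.3  -0.4   1.2] w 0.0504
```

View pics/side3.png

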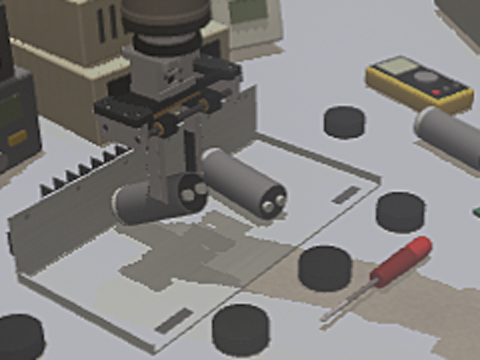

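>>> {"api": "move_arm", "payload": {"steps": "0 0 0 1 0 -4 40;0 0 0 7 0 -8 40;0 0 0 14 0 -11 40;0 0 0 21 0 -13.5 40;0 0 0 28 0 -15 40;0 0 0 35 0 -16.5 40;0 0 0 43 0 -17 40;0 0 0 51 0 -17 40;0 0 0 59 0 -16 40;0 0 0 66 0 -15 40"}}

```text
clock: 9.4
tool_pos: [0.6723, 0.0615, 0.0943]
tool_rot: [1.0, 0.013, 0.0, -0.0]
contact_force: [-0.7, -0.6, -0.6]
gripper_width: 0.04
```

Run:
```python
from h import *
plan()
snap('side','side4.png',(180,100,420,280),2)
```

```text
t 9.4 p [0.6723 0.0615 0.0943] psi 0.025 ch [-0.0311  0.0546] F [-0.7 -0.6 -0.6] w 0.04
```

View pics/side4.png

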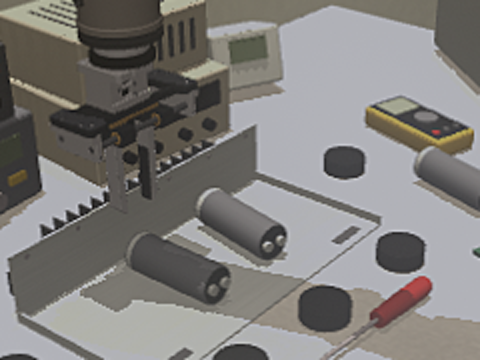

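>>> {"api": "move_arm", "payload": {"steps": "0 0 0 0 0 -20 70;0 -0.08 0 0 0 -60 70;0 -0.16 0 0 0 -60 70;0 -0.24 0 0 0 -60 70;0 -0.32 0 0 0 -60 70;0 -0.4 0 0 0 -60 70;0 -0.48 0 0 0 -60 70;0 -0.56 0 0 0 -60 70;0 -0.64 0 0 0 -60 70;0 -0.75 0 0 0 -60 70"}}

```text
clock: 10.45
tool_pos: [0.6718, 0.0615, 0.1556]
tool_rot: [0.93, 0.012, -0.367, 0.004]
contact_force: [-0.7, -0.3, 0.5]
gripper_width: 0.0701
```

Run:
```python
from h import *
plan()
s=r.sense(); print(np.round(s['qpos'],4).tolist(), R.from_quat(s['tool_rot']).as_matrix()[:,2].round(3))
```

```text
t 10.45 p [0.6718 0.0615 0.1556] psi 0.0252 ch [-0.0315  0.0546] F [-0.7 -0.3  0.5] w 0.0701
[-0.0302, 0.9854, -0.261, 0.9397, 0.0611, 1.9741, -1.8046] [-0.683 -0.017 -0.731]
```

Run:
```python
from h import *
print(px2w('side',[(286.5,242),(248.5,225.5)],.0285).round(4), [inch(q).round(4) for q in px2w('side',[(286.5,242),(248.5,225.5)],.0285)])
snap('side','side5.png',(215,190,335,265),5)
```

```text
[[0.5478 0.0603 0.0285]
 [0.6712 0.0649 0.0285]] [array([-0.1555,  0.0565]), array([-0.0321,  0.058 ])]
```

View pics/side5.png

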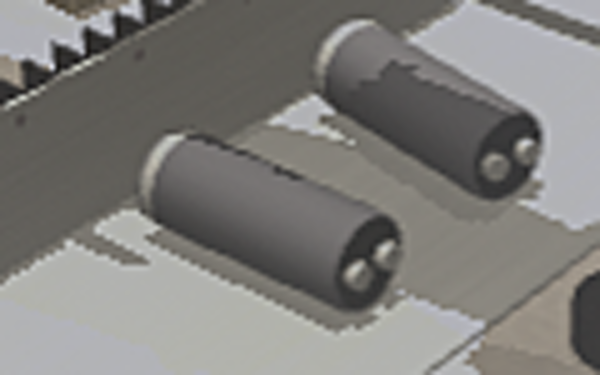

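```bash
cat >> h.py <<'E'
def tip(xg,zg,s,th0,th1,n,mx=0.,phi0=0.,phi1=0.,y=0):
    """rows (shift x,z mm + turn y) from start (grasp at can angle th0, tool back-tilt phi0) along ladder arc; mx margin mm"""
    f=lambda t:np.array([-25.5*np.sin(t)-s*np.cos(t),25.5*np.cos(t)+s*np.sin(t)])
    g0=f(th0); D=lambda p:np.array([-np.sin(p),-np.cos(p)]); X=lambda p:np.array([np.cos(p),-np.sin(p)])
    for i in range(1,n+1):
        t=th0+(th1-th0)*i/n; p=phi0+(phi1-phi0)*i/n
        d=f(t)-g0+19*(D(p)-D(phi0))+np.array([mx,0]); print(i,np.degrees(t).round(),'turn_y',round(-(p-phi0),3),'x',(d@X(phi0)).round(1),'z',(d@D(phi0)).round(1))
E
python3 - <<'E'
from h import *
x,y=ch(-.138,.056); plan((x,y,.08,.025),(x,y,.0095,.025))
tip(0,0,110,0,np.radians(42),10,-2)
tip(0,0,110,np.radians(42),np.radians(86),10,0,0,.75)
E
```

```text
t 10.5 p [0.6703 0.0612 0.1505] psi 0.0248 ch [-0.0331  0.0544] F [ 2.3  0.7 -3.6] w 0.0701
leg [7.000e-04 7.678e-01 1.000e-04] [-26.5  -1.7 123.6]
leg [0. 0. 0.] [ 0.   0.  70.5]
1 4.0 turn_y -0.0 x -3.6 z -8.0
2 8.0 turn_y -0.0 x -4.5 z -15.8
3 13.0 turn_y -0.0 x -4.9 z -23.4
4 17.0 turn_y -0.0 x -4.7 z -30.7
5 21.0 turn_y -0.0 x -3.8 z -37.7
6 25.0 turn_y -0.0 x -2.4 z -44.4
7 29.0 turn_y -0.0 x -0.4 z -50.7
8 34.0 turn_y -0.0 x 2.3 z -56.6
9 38.0 turn_y -0.0 x 5.5 z -62.1
10 42.0 turn_y -0.0 x 9.2 z -67.1
1 46.0 turn_y -0.075 x 3.1 z -4.7
2 51.0 turn_y -0.15 x 6.7 z -9.0
3 55.0 turn_y -0.225 x 10.9 z -12.8
4 60.0 turn_y -0.3 x 15.5 z -16.1
5 64.0 turn_y -0.375 x 20.7 z -18.8
6 68.0 turn_y -0.45 x 26.3 z -21.0
7 73.0 turn_y -0.525 x 32.4 z -22.6
8 77.0 turn_y -0.6 x 38.8 z -23.7
9 82.0 turn_y -0.675 x 45.6 z -24.2
10 86.0 turn_y -0.75 x 52.7 z -24.1
```

>>> {"api": "move_arm", "payload": {"steps": "0 0.05 0 -2 0 8 70;0 0.13 0 -5 0 22 70;0 0.22 0 -9 0 40 70;0 0.31 0 -12 0 57 70;0 0.41 0 -15 0 74 70;0 0.51 0 -19 -1 92 70;0 0.6 0 -23 -1 107 70;0 0.68 0 -26 -1 119 70;0 0.73 0 -28 -1.5 125 70;0 0.75 0 -28 -1.5 127 70"}}

```text
clock: 11.5
tool_pos: [0.5632, 0.0602, 0.0809]
tool_rot: [1.0, 0.013, 0.001, 0.0]
contact_force: [-0.0, 0.6, 0.3]
gripper_width: 0.0696
```

>>> {"api": "move_arm", "payload": {"steps": "0 0 0 0 0 20 70;0 0 0 0 0 45 70;0 0 0 0 0 62 70;0 0 0 0 0 70 70;0 0 0 0 0 70.5 40;0 0 0 0 0 70.5 40;0 0 0 0 0 70.5 40;0 0 0 6 0 70.5 40;0 0 0 14 0 70.5 40;0 0 0 20 0 70.5 40", "newtons": 9}}

```text
clock: 12.5
tool_pos: [0.5846, 0.0608, 0.0109]
tool_rot: [1.0, 0.012, -0.0, 0.0]
contact_force: [-8.7, -0.8, 9.7]
gripper_width: 0.051
```

>>> {"api": "move_arm", "payload": {"steps": "0 0 0 3 0 0 40;0 0 0 6 0 0 40;0 0 0 9 0 0 40;0 0 0 12 0 0 40;0 0 0 12 0 0 40;0 0 0 12 0 0 40;0 0 0 12 0 0 40;0 0 0 12 0 0 40;0 0 0 12 0 0 40;0 0 0 12 0 0 40"}}

```text
clock: 13.5
tool_pos: [0.5965, 0.0611, 0.0108]
tool_rot: [1.0, 0.012, 0.0, 0.0]
contact_force: [-4.8, 0.0, 5.8]
gripper_width: 0.0507
```

Run:
```python
from h import *
plan()
```

```text
t 13.5 p [0.5965 0.0611 0.0108] psi 0.0249 ch [-0.1068  0.0561] F [-4.8  0.   5.8] w 0.0507
```

>>> {"api": "move_arm", "payload": {"steps": "0 0 0 -4 0 -8 40;0 0 0 -5 0 -15.5 40;0 0 0 -5.5 0 -22.5 40;0 0 0 -5.5 0 -29.5 40;0 0 0 -4.5 0 -36.5 40;0 0 0 -3 0 -43 40;0 0 0 -1.5 0 -49 40;0 0 0 1 0 -54.5 40;0 0 0 4 0 -59.5 40;0 0 0 7 0 -64 40"}}

```text
clock: 14.5
tool_pos: [0.6037, 0.0613, 0.0745]
tool_rot: [1.0, 0.013, -0.0, -0.0]
contact_force: [0.9, 0.1, -2.5]
gripper_width: 0.0503
```

Run:
```python
from h import *
plan()
im=snap('side','side6.png',(180,120,420,300),2)
```

```text
t 14.5 p [0.6037 0.0613 0.0745] psi 0.025 ch [-0.0996  0.0561] F [ 0.9  0.1 -2.5] w 0.0503
```

View pics/side6.png

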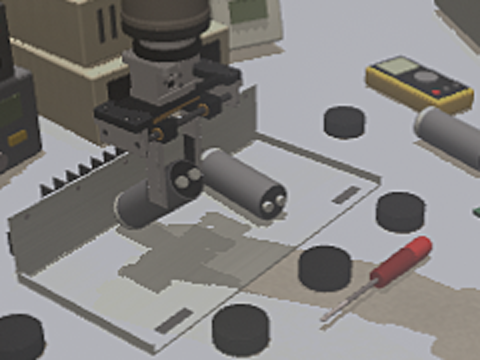

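>>> {"api": "move_arm", "payload": {"steps": "0 0 0 -1 0 0 40;0 0 0 -1 0 0 40;0 -0.075 0 2 0 -4.5 40;0 -0.15 0 5 0 -8.5 40;0 -0.225 0 9 0 -12 40;0 -0.3 0 13.5 0 -15.2 40;0 -0.375 0 18.5 0 -17.8 40;0 -0.45 0 24 0 -19.8 40;0 -0.525 0 30 0 -21.3 40;0 -0.6 0 36 0 -22.4 40", "newtons": 30}}

```text
clock: 15.55
tool_pos: [0.6388, 0.0624, 0.0987]
tool_rot: [0.954, 0.012, -0.298, 0.004]
contact_force: [-7.9, -0.1, 21.7]
gripper_width: 0.05
```

Run:
```python
from h import *
plan()
tip(0,0,106,np.radians(77),np.radians(86),2,0,.6,.75)
```

```text
t 15.55 p [0.6388 0.0624 0.0987] psi 0.0258 ch [-0.0645  0.0564] F [-7.9 -0.1 21.7] w 0.05
1 82.0 turn_y -0.075 x 5.3 z -4.1
2 86.0 turn_y -0.15 x 11.1 z -7.9
```

>>> {"api": "move_arm", "payload": {"steps": "0 0 0 -1 0 -1.5 40;0 -0.05 0 2 0 -4.5 40;0 -0.1 0 6 0 -7 40;0 -0.15 0 9 0 -9 40;0 -0.15 0 9 0 -9 40;0 -0.15 0 9 0 -9 54;0 -0.15 0 9 0 -9 54;0 -0.15 0 9 0 -9 70;0 -0.15 0 9 0 -9 70;0 -0.15 0 9 0 -9 70"}}

```text
clock: 16.55
tool_pos: [0.6519, 0.0625, 0.0989]
tool_rot: [0.93, 0.012, -0.366, 0.005]
contact_force: [0.1, -0.3, 0.5]
gripper_width: 0.0694
```

Run:
```python
from h import *
plan()
im=snap('side','side7.png',(180,120,420,300),2)
```

```text
t 16.55 p [0.6519 0.0625 0.0989] psi 0.025 ch [-0.0514  0.0561] F [ 0.1 -0.3  0.5] w 0.0694
```

View pics/side7.png

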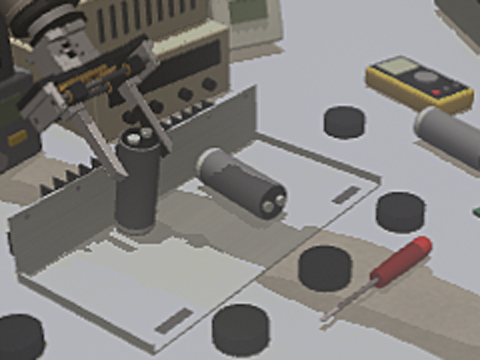

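Run:
```python
from h import *
M=R.from_quat(r.sense()['tool_rot']).as_matrix(); p=np.array(r.sense()['tool_pos'])-M[:,2]*.09; print(p)
N=Rd(-.154); q=np.array([.574,-.060,.10]); print(R.from_matrix(M.T@N).as_rotvec().round(3),(M.T@(q-p)*1e3).round(1))
x,y=ch(-.130,-.055); x2,y2=ch(-.107,-.055)
M=Rd(-.154); q[2]=.0105
for w in ((x,y,.0105),(x2,y2,.0105)): print(R.from_matrix(M.T@Rd(.025)).as_rotvec().round(3),(M.T@(np.array(w)-q)*1e3).round(1))
```

```text
[0.71319811 0.06404347 0.16482038]
[0.067 0.748 0.171] [-59.9 120.5 144.4]
[ 0.     0.    -0.179] [ 0.6 -9.7  0. ]
[ 0.     0.    -0.179] [ 23.3 -13.8   0. ]
```

>>> {"api": "move_arm", "payload": {"steps": "0 0 0 0 0 -15 75;0 0 0 0 0 -45 75;0 0 0 0 0 -75 75;0 0 0 0 0 -90 75;0.01 0.12 0.03 0 20 -90 70;0.02 0.25 0.06 0 45 -90 70;0.035 0.38 0.09 0 70 -90 70;0.05 0.52 0.12 0 95 -90 70;0.06 0.65 0.15 0 115 -90 70;0.067 0.748 0.171 0 120 -90 70"}}

```text
clock: 17.6
tool_pos: [0.7159, -0.0597, 0.1666]
tool_rot: [0.997, -0.079, 0.004, 0.001]
contact_force: [1.1, -0.8, 0.2]
gripper_width: 0.0702
```

>>> {"api": "move_arm", "payload": {"steps": "0 0 0 -20 5 2 70;0 0 0 -55 10 10 70;0 0 0 -95 18 30 70;0 0 0 -125 24 65 70;0 0 0 -138 25.5 105 70;0 0 0 -140 25.7 135 70;0 0 0 -140 25.7 150 70;0 0 0 -140 25.7 154 70;0 0 0 -140 25.7 154.5 70;0 0 0 -140 25.7 154.5 70"}}

```text
clock: 18.6
tool_pos: [0.5751, -0.0598, 0.0114]
tool_rot: [0.997, -0.077, 0.001, 0.0]
contact_force: [-0.3, 0.1, 0.2]
gripper_width: 0.0705
```

Run:
```python
from h import *
plan((.574,-.060,.0105,-.154))
```

```text
t 18.6 p [ 0.5751 -0.0598  0.0114] psi -0.1543 ch [-0.1312 -0.0642] F [-0.3  0.1  0.2] w 0.0705
leg [-0.0001 -0.0018 -0.0003] [-1.1  0.4  0.9]
```

>>> {"api": "move_arm", "payload": {"steps": "0 0 0 0 0 1 40;0 0 0 0 0 1 40;0 0 0 0 0 1 40;0 0 0 0 0 1 40;0 0 -0.03 -1 -2 1 40;0 0 -0.08 -1 -4 1 40;0 0 -0.13 -1 -7 1 40;0 0 -0.17 0 -9 1 40;0 0 -0.179 0.6 -9.7 1 40;0 0 -0.179 0.6 -9.7 1 40", "newtons": 20}}

```text
clock: 19.6
tool_pos: [0.5758, -0.051, 0.0097]
tool_rot: [1.0, 0.013, -0.0, 0.0]
contact_force: [-4.3, -3.7, 11.2]
gripper_width: 0.0504
```

>>> {"api": "move_arm", "payload": {"steps": "0 0 0 0 0 0 40;0 0 0 4 0 0 40;0 0 0 8 0 0 40;0 0 0 12 0 0 40;0 0 0 16 0 0 40;0 0 0 20 0 0 40;0 0 0 23 0 0 40;0 0 0 24 0 0 40;0 0 0 24 0 0 40;0 0 0 24 0 0 40", "newtons": 9}}

```text
clock: 20.6
tool_pos: [0.5985, -0.0495, 0.009]
tool_rot: [1.0, 0.013, -0.001, 0.0]
contact_force: [-7.7, -0.7, 9.0]
gripper_width: 0.0504
```

Run:
```python
from h import *
plan()
```

```text
t 20.6 p [ 0.5985 -0.0495  0.009 ] psi 0.0261 ch [-0.1076 -0.0546] F [-7.7 -0.7  9. ] w 0.0504
```

>>> {"api": "move_arm", "payload": {"steps": "0 0 0 -4 0 -8 40;0 0 0 -5 0 -15.5 40;0 0 0 -5.5 0 -22.5 40;0 0 0 -5.5 0 -29.5 40;0 0 0 -4.5 0 -36.5 40;0 0 0 -3 0 -43 40;0 0 0 -1.5 0 -49 40;0 0 0 1 0 -54.5 40;0 0 0 4 0 -59.5 40;0 0 0 7 0 -64 40"}}

```text
clock: 21.6
tool_pos: [0.6073, -0.0495, 0.0736]
tool_rot: [1.0, 0.012, -0.0, 0.0]
contact_force: [0.0, -0.5, -4.2]
gripper_width: 0.0505
```

>>> {"api": "move_arm", "payload": {"steps": "0 0 0 -1 0 0 40;0 0 0 -1 0 0 40;0 -0.075 0 2 0 -5 40;0 -0.15 0 5 0 -9.3 40;0 -0.225 0 9 0 -13 40;0 -0.3 0 13.5 0 -16.5 40;0 -0.375 0 18.5 0 -19.2 40;0 -0.45 0 24 0 -21.4 40;0 -0.525 0 30 0 -23 40;0 -0.6 0 36 0 -24.2 40", "newtons": 30}}

```text
clock: 22.6
tool_pos: [0.6433, -0.0486, 0.0981]
tool_rot: [0.955, 0.012, -0.297, 0.004]
contact_force: [-0.3, 0.2, 5.1]
gripper_width: 0.0499
```

Run:
```python
from h import *
plan()
```

```text
t 22.6 p [ 0.6433 -0.0486  0.0981] psi 0.0245 ch [-0.0628 -0.0548] F [-0.3  0.2  5.1] w 0.0499
```

>>> {"api": "move_arm", "payload": {"steps": "0 -0.03 0 2 0 -2 40;0 -0.07 0 5 0 -4.5 40;0 -0.11 0 7.5 0 -6.5 40;0 -0.15 0 10 0 -8.5 40;0 -0.15 0 10 0 -8.5 40;0 -0.15 0 10 0 -8.5 54;0 -0.15 0 10 0 -8.5 54;0 -0.15 0 10 0 -8.5 70;0 -0.15 0 10 0 -8.5 70;0 -0.15 0 10 0 -8.5 70"}}

```text
clock: 23.6
tool_pos: [0.656, -0.0483, 0.0988]
tool_rot: [0.93, 0.011, -0.366, 0.005]
contact_force: [0.6, 0.1, 0.3]
gripper_width: 0.0697
```

>>> {"api": "move_arm", "payload": {"steps": "0 0 0 0 0 -15 75;0 0 0 0 0 -45 75;0 0 0 0 0 -75 75;0 0 0 0 0 -100 75;0 0.1 0 0 30 -100 70;0 0.24 0 0 75 -100 70;0 0.38 0 0 120 -100 70;0 0.52 0 0 165 -100 70;0 0.66 0 0 210 -100 70;0 0.75 0 0 230 -100 70"}}

```text
clock: 24.6
tool_pos: [0.7281, -0.283, 0.1744]
tool_rot: [1.0, 0.009, 0.004, 0.002]
contact_force: [1.2, -1.2, -0.7]
gripper_width: 0.0699
```

Run:
```python
from h import *
d=np.array([-np.cos(-.27),-np.sin(-.27)]); g=np.array([.528,-.376])+d*.085; print(g)
plan((g[0],g[1],.14,-.27),(g[0],g[1],.0075,-.27))
im=snap('side','side8.png',(170,110,470,310),2.6)
```

```text
[ 0.44607947 -0.35332783]
t 24.6 p [ 0.7281 -0.283   0.1744] psi 0.019 ch [ 0.0161 -0.2912] F [ 1.2 -1.2 -0.7] w 0.0699
leg [ 0.0033 -0.0077  0.289 ] [-283.6   64.8   32.7]
leg [0. 0. 0.] [  0.    0.  132.5]
```

View pics/side8.png

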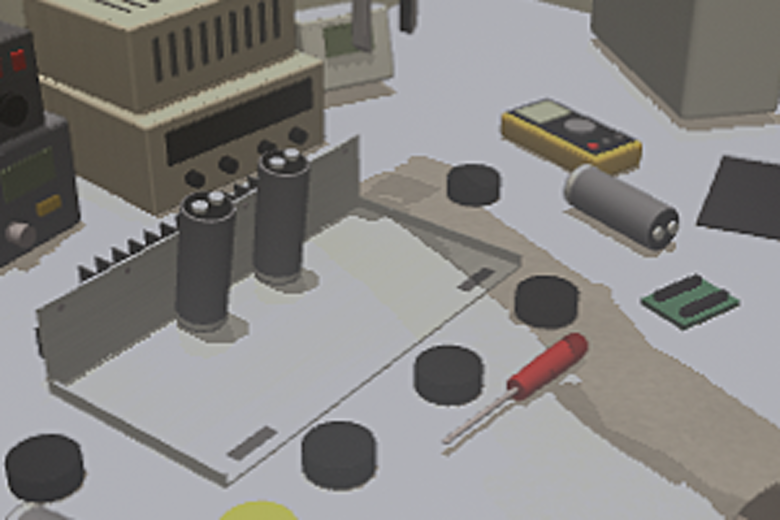

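>>> {"api": "move_arm", "payload": {"steps": "0 0 0.02 -15 3 0 70;0 0 0.05 -45 9 3 70;0 0 0.09 -85 17 8 70;0 0 0.13 -130 25 14 70;0 0 0.17 -175 34 20 70;0 0 0.21 -220 43 25 70;0 0 0.25 -260 51 29 70;0 0 0.28 -290 56 32 70;0 0 0.289 -304 58 32.7 70;0 0 0.289 -307.5 58 32.7 70"}}

```text
clock: 25.65
tool_pos: [0.4232, -0.3423, 0.1397]
tool_rot: [0.991, -0.132, 0.0, 0.0]
contact_force: [0.0, 0.3, -0.3]
gripper_width: 0.0701
```

>>> {"api": "move_arm", "payload": {"steps": "0 0 0 0 0 20 75;0 0 0 0 0 55 75;0 0 0 0 0 95 75;0 0 0 0 0 122 75;0 0 0 0 0 131 75;0 0 0 0 0 132.5 75;0 0 0 0 0 132.5 40;0 0 0 0 0 132.5 40;0 0 0 0 0 132.5 40;0 0 0 0 0 132.5 40", "newtons": 45}}

```text
clock: 26.65
tool_pos: [0.4246, -0.3426, 0.0078]
tool_rot: [0.991, -0.132, 0.001, 0.0]
contact_force: [0.0, 0.9, 7.4]
gripper_width: 0.0503
```

Run:
```python
from h import *
x,y=ch(-.135,-.16); p=r.sense()['tool_pos']
plan((p[0],p[1],.07,-.27),(x,y,.07,.025),(x,y,.0105,.025))
```

```text
t 26.65 p [ 0.4246 -0.3426  0.0078] psi -0.2643 ch [-0.2888 -0.3431] F [0.  0.9 7.4] w 0.0503
leg [ 0.0006 -0.0018  0.0057] [  0.1   0.  -62.2]
leg [ 0.     0.    -0.295] [  93.9 -219.9    0. ]
leg [0. 0. 0.] [ 0.   0.  59.5]
```

>>> {"api": "move_arm", "payload": {"steps": "0 0 0 0 0 -10 40;0 0 0 0 0 -28 40;0 0 0 0 0 -48 40;0 0 0 0 0 -60 40;0 0 -0.03 5 -10 -62 40;0 0 -0.07 16 -38 -62 40;0 0 -0.12 30 -72 -62 40;0 0 -0.18 48 -112 -62 40;0 0 -0.24 66 -155 -62 40;0 0 -0.27 80 -188 -62 40"}}

```text
clock: 27.65
tool_pos: [0.5517, -0.1777, 0.0681]
tool_rot: [1.0, 0.006, -0.0, -0.0]
contact_force: [0.2, 0.9, -3.4]
gripper_width: 0.0501
```

>>> {"api": "move_arm", "payload": {"steps": "0 0 -0.02 11 -18 0 40;0 0 -0.0193 22 -28 0 40;0 0 -0.0193 23.5 -27.5 5 40;0 0 -0.0193 23.5 -27.5 20 40;0 0 -0.0193 23.5 -27.5 40 40;0 0 -0.0193 23.5 -27.5 53 40;0 0 -0.0193 23.5 -27.5 58 40;0 0 -0.0193 23.5 -27.5 59.5 40;0 0 -0.0193 23.5 -27.5 59.5 40;0 0 -0.0193 23.5 -27.5 59.5 40"}}

```text
clock: 28.65
tool_pos: [0.5723, -0.1552, 0.0103]
tool_rot: [1.0, 0.012, -0.001, 0.0]
contact_force: [-13.5, 2.5, 29.6]
gripper_width: 0.0497
```

Run:
```python
from h import *
x,y=ch(-.107,-.16)
plan((x,y,.0105,.025))
```

```text
t 28.65 p [ 0.5723 -0.1552  0.0103] psi 0.0233 ch [-0.1364 -0.1596] F [-13.5   2.5  29.6] w 0.0497
leg [ 0.0003  0.0014 -0.0017] [29.4  0.4 -0.2]
```

>>> {"api": "move_arm", "payload": {"steps": "0 0 0 0 0 0 40;0 0 0 0 0 0 40;0 0 0 4 0 0 40;0 0 0 9 0 0 40;0 0 0 14 0 0 40;0 0 0 19 0 0 40;0 0 0 23 0 0 40;0 0 0 27 0 0 40;0 0 0 29 0 0 40;0 0 0 29 0 0 40", "newtons": 9}}

```text
clock: 29.65
tool_pos: [0.6014, -0.1547, 0.0093]
tool_rot: [1.0, 0.012, -0.001, 0.0]
contact_force: [-6.9, 0.1, 8.4]
gripper_width: 0.0507
```

Run:
```python
from h import *
plan()
```

```text
t 29.65 p [ 0.6014 -0.1547  0.0093] psi 0.0232 ch [-0.1074 -0.1597] F [-6.9  0.1  8.4] w 0.0507
```

Same contact signature as for B; tip D.

>>> {"api": "move_arm", "payload": {"steps": "0 0 0 -4 0 -8 40;0 0 0 -5 0 -15.5 40;0 0 0 -5.5 0 -22.5 40;0 0 0 -5.5 0 -29.5 40;0 0 0 -4.5 0 -36.5 40;0 0 0 -3 0 -43 40;0 0 0 -1.5 0 -49 40;0 0 0 1 0 -54.5 40;0 0 0 4 0 -59.5 40;0 0 0 7 0 -64 40"}}

```text
clock: 30.65
tool_pos: [0.6099, -0.153, 0.0737]
tool_rot: [1.0, 0.012, 0.0, 0.0]
contact_force: [0.2, -0.5, -3.2]
gripper_width: 0.0506
```

>>> {"api": "move_arm", "payload": {"steps": "0 0 0 -1 0 0 40;0 0 0 -1 0 0 40;0 -0.075 0 2 0 -5 40;0 -0.15 0 5 0 -9.3 40;0 -0.225 0 9 0 -13 40;0 -0.3 0 13.5 0 -16.5 40;0 -0.375 0 18.5 0 -19.2 40;0 -0.45 0 24 0 -21.4 40;0 -0.525 0 30 0 -23 40;0 -0.6 0 36 0 -24.2 40", "newtons": 30}}

```text
clock: 31.65
tool_pos: [0.6459, -0.152, 0.0973]
tool_rot: [0.955, 0.012, -0.297, 0.004]
contact_force: [0.3, -0.0, -3.9]
gripper_width: 0.0507
```

Run:
```python
from h import *
plan()
```

```text
t 31.65 p [ 0.6459 -0.152   0.0973] psi 0.0249 ch [-0.0628 -0.1582] F [ 0.3 -0.  -3.9] w 0.0507
```

>>> {"api": "move_arm", "payload": {"steps": "0 -0.03 0 2 0 -2 40;0 -0.07 0 5 0 -4.5 40;0 -0.11 0 7.5 0 -6.5 40;0 -0.15 0 10 0 -8.5 40;0 -0.15 0 10 0 -8.5 40;0 -0.15 0 10 0 -8.5 40;0 -0.15 0 10.5 0 -8 40;0 -0.15 0 11 0 -7 40;0 -0.15 0 11 0 -6.5 40;0 -0.15 0 11 0 -6.5 40"}}

```text
clock: 32.65
tool_pos: [0.6582, -0.1519, 0.0969]
tool_rot: [0.931, 0.012, -0.366, 0.005]
contact_force: [-0.2, 0.2, -3.2]
gripper_width: 0.0508
```

Run:
```python
from h import *
plan()
im=snap('side','side9.png',(230,110,430,260),3)
```

```text
t 32.65 p [ 0.6582 -0.1519  0.0969] psi 0.0246 ch [-0.0504 -0.1583] F [-0.2  0.2 -3.2] w 0.0508
```

View pics/side9.png

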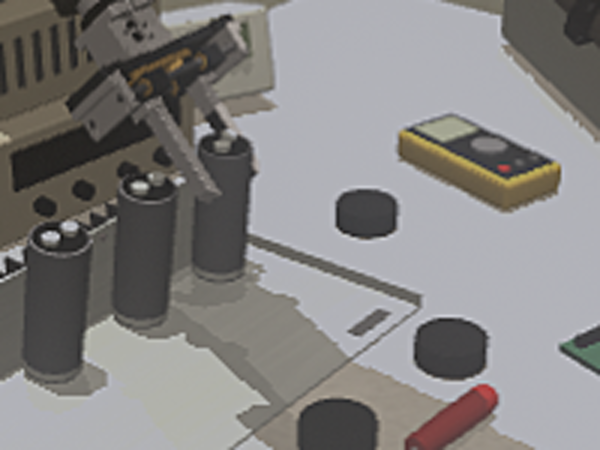

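>>> {"api": "move_arm", "payload": {"steps": "0 0 0 1 0 1 40;0 0 0 2 0 2 40;0 0 0 3 0 3 40;0 0 0 3.5 0 3.7 40;0 0 0 3.5 0 3.7 40;0 0 0 3.5 0 3.7 54;0 0 0 3.5 0 3.7 54;0 0 0 3.5 0 3.7 70;0 0 0 3.5 0 3.7 70;0 0 0 3.5 0 3.7 70"}}

```text
clock: 33.7
tool_pos: [0.6583, -0.1519, 0.0914]
tool_rot: [0.93, 0.012, -0.366, 0.005]
contact_force: [-0.5, -0.3, -0.8]
gripper_width: 0.0695
```

>>> {"api": "move_arm", "payload": {"steps": "0 0 0 0 0 -15 75;0 0 0 0 0 -45 75;0 0 0 0 0 -80 75;0 0 0 0 0 -115 75;0 0 0 0 0 -150 75;0 0.09 0 0 -20 -150 70;0 0.2 0 0 -60 -150 70;0 0.34 0 0 -105 -150 70;0 0.47 0 0 -150 -150 70;0 0.6 0 0 -200 -150 70"}}

```text
clock: 34.7
tool_pos: [0.7561, 0.044, 0.2014]
tool_rot: [0.997, 0.012, -0.072, 0.001]
contact_force: [2.5, 2.1, 0.3]
gripper_width: 0.0699
```

Run:
```python
from h import *
d=np.array([-np.cos(.169),-np.sin(.169)]); g=np.array([.549,.383])+d*.110; print(g)
plan((g[0],g[1],.20,.169),(g[0],g[1],.0075,.169))
im=r.read_camera('top'); hsv=cv2.cvtColor(im,cv2.COLOR_BGR2HSV)
n,l,st,c=cv2.connectedComponentsWithStats((hsv[...,2]<60).astype(np.uint8))
for i in range(1,n):
    if 280<st[i,4]<380: print('dark',st[i],px2w('top',[c[i]],.024).round(4)[0][:2])
cv2.imwrite('pics/t9.png',im)
```

```text
[0.44056712 0.36449837]
t 34.7 p [0.7561 0.044  0.2014] psi 0.0235 ch [0.0523 0.035 ] F [2.5 2.1 0.3] w 0.0699
leg [-0.0107  0.1437 -0.1453] [-304.5 -327.9   45.6]
leg [0. 0. 0.] [  0.    0.  192.5]
dark [614  85  26  29 314] [ 1.0397 -0.9669]
dark [420 202  21  21 332] [ 0.6301 -0.3202]
dark [216 206  21  21 334] [0.6068 0.312 ]
dark [369 266  21  21 328] [ 0.4285 -0.1601]
```

>>> {"api": "move_arm", "payload": {"steps": "0 0.015 -0.015 -15 -16 0 70;0 0.04 -0.04 -45 -49 0 70;0 0.06 -0.06 -79 -85 0 70;0 0.08 -0.08 -113 -121 5 70;0 0.1 -0.1 -147 -157 15 70;0 0.115 -0.115 -181 -194 25 70;0 0.13 -0.13 -215 -230 33 70;0 0.14 -0.14 -249 -267 40 70;-0.01 0.144 -0.145 -280 -300 44 70;-0.01 0.144 -0.145 -304.5 -328 45.6 70"}}

```text
clock: 35.75
tool_pos: [0.4372, 0.3654, 0.2019]
tool_rot: [0.996, 0.086, -0.003, -0.0]
contact_force: [0.6, -0.4, -0.6]
gripper_width: 0.0698
```

Run:
```python
from h import *
plan((.4406,.3645,.0075,.169))
```

```text
t 35.75 p [0.4372 0.3654 0.2019] psi 0.1726 ch [-0.2585  0.3643] F [ 0.6 -0.4 -0.6] w 0.0698
leg [-0.0011  0.0057  0.0036] [  4.3   1.7 194.4]
```

>>> {"api": "move_arm", "payload": {"steps": "0 0 0.0036 2 0 25 75;0 0.005 0.0036 4 1 70 75;0 0.005 0.0036 4 1 115 75;0 0.005 0.0036 4 1 155 75;0 0.005 0.0036 4 1 183 75;0 0.005 0.0036 4 1 193 75;0 0.005 0.0036 4 1 194 40;0 0.005 0.0036 4 1 194 40;0 0.005 0.0036 4 1 194 40;0 0.005 0.0036 4 1 194 40", "newtons": 30}}

```text
clock: 36.75
tool_pos: [0.4437, 0.364, 0.0091]
tool_rot: [0.997, 0.083, 0.001, -0.001]
contact_force: [-0.6, 1.1, 8.4]
gripper_width: 0.0504
```

Run:
```python
from h import *
x,y=ch(-.140,.16); p=r.sense()['tool_pos']
plan((x,y,.07,.025),(x,y,.0105,.025))
```

```text
t 36.75 p [0.4437 0.364  0.0091] psi 0.1665 ch [-0.252   0.3627] F [-0.6  1.1  8.4] w 0.0504
leg [-0.0027 -0.0013  0.1415] [ 82.4 216.3 -61.3]
leg [0. 0. 0.] [ 0.   0.  59.5]
```

>>> {"api": "move_arm", "payload": {"steps": "0 0 0 0 0 -10 40;0 0 0 0 0 -28 40;0 0 0 0 0 -48 40;0 0 0 0 0 -60 40;0 0 0.02 4 10 -61 40;0 0 0.05 14 36 -61 40;0 0 0.08 27 70 -61 40;0 0 0.11 40 105 -61 40;0 0 0.1415 54 140 -61 40;0 0 0.1415 66 173 -61 40", "newtons": 40}}

```text
clock: 37.75
tool_pos: [0.5372, 0.2007, 0.0677]
tool_rot: [1.0, 0.011, -0.001, -0.0]
contact_force: [1.1, -0.1, -2.7]
gripper_width: 0.0505
```

>>> {"api": "move_arm", "payload": {"steps": "0 0 0 12 23 0 40;0 0 0 20 37 0 40;0 0 0 22.3 40.6 5 40;0 0 0 22.3 40.6 20 40;0 0 0 22.3 40.6 40 40;0 0 0 22.3 40.6 53 40;0 0 0 22.3 40.6 57 40;0 0 0 22.3 40.6 58 40;0 0 0 22.3 40.6 58 40;0 0 0 22.3 40.6 58 40"}}

```text
clock: 38.75
tool_pos: [0.5585, 0.1647, 0.0105]
tool_rot: [1.0, 0.013, -0.001, -0.001]
contact_force: [-12.3, -0.7, 18.4]
gripper_width: 0.0502
```

Run:
```python
from h import *
x,y=ch(-.107,.16)
plan((x,y,.0105,.025))
```

```text
t 38.75 p [0.5585 0.1647 0.0105] psi 0.0264 ch [-0.1423  0.1606] F [-12.3  -0.7  18.4] w 0.0502
leg [-0.0011  0.0027  0.0014] [35.3  0.6 -0.1]
```

>>> {"api": "move_arm", "payload": {"steps": "0 0 0 0 0 0 40;0 0 0 0 0 0 40;0 0 0 5 0 0 40;0 0 0 11 0 0 40;0 0 0 17 0 0 40;0 0 0 23 0 0 40;0 0 0 28 0 0 40;0 0 0 32 0 0 40;0 0 0 35 0 0 40;0 0 0 35 0 0 40", "newtons": 9}}

```text
clock: 39.75
tool_pos: [0.5939, 0.1656, 0.01]
tool_rot: [1.0, 0.013, -0.001, -0.001]
contact_force: [-5.2, -0.1, 8.3]
gripper_width: 0.0505
```

Run:
```python
from h import *
plan()
```

```text
t 39.75 p [0.5939 0.1656 0.01  ] psi 0.0265 ch [-0.1068  0.1607] F [-5.2 -0.1  8.3] w 0.0505
```

>>> {"api": "move_arm", "payload": {"steps": "0 0 0 -4 0 -8 40;0 0 0 -5 0 -15.5 40;0 0 0 -5.5 0 -22.5 40;0 0 0 -5.5 0 -29.5 40;0 0 0 -4.5 0 -36.5 40;0 0 0 -3 0 -43 40;0 0 0 -1.5 0 -49 40;0 0 0 1 0 -54.5 40;0 0 0 4 0 -59.5 40;0 0 0 7 0 -64 40"}}

```text
clock: 40.75
tool_pos: [0.6023, 0.1644, 0.0746]
tool_rot: [1.0, 0.012, -0.0, -0.0]
contact_force: [-0.1, -0.4, -3.4]
gripper_width: 0.0507
```

>>> {"api": "move_arm", "payload": {"steps": "0 0 0 -1 0 0 40;0 0 0 -1 0 0 40;0 -0.075 0 2 0 -5 40;0 -0.15 0 5 0 -9.3 40;0 -0.225 0 9 0 -13 40;0 -0.3 0 13.5 0 -16.5 40;0 -0.375 0 18.5 0 -19.2 40;0 -0.45 0 24 0 -21.4 40;0 -0.525 0 30 0 -23 40;0 -0.6 0 36 0 -24.2 40", "newtons": 30}}

```text
clock: 41.75
tool_pos: [0.6382, 0.1653, 0.0983]
tool_rot: [0.955, 0.012, -0.297, 0.003]
contact_force: [0.0, 0.8, -2.9]
gripper_width: 0.0504
```

Run:
```python
from h import *
plan()
```

```text
t 41.75 p [0.6382 0.1653 0.0983] psi 0.0258 ch [-0.0625  0.1592] F [ 0.   0.8 -2.9] w 0.0504
```

>>> {"api": "move_arm", "payload": {"steps": "0 -0.04 0 3 0 -3 40;0 -0.09 0 6 0 -5.5 40;0 -0.15 0 10 0 -8.5 40;0 -0.15 0 11 0 -7.5 40;0 -0.15 0 13 0 -5 40;0 -0.15 0 14.5 0 -3 40;0 -0.15 0 14.5 0 -3 54;0 -0.15 0 14.5 0 -3 54;0 -0.15 0 14.5 0 -3 70;0 -0.15 0 14.5 0 -3 70"}}

```text
clock: 42.75
tool_pos: [0.6515, 0.1658, 0.0928]
tool_rot: [0.93, 0.012, -0.366, 0.004]
contact_force: [-0.3, 0.3, 0.5]
gripper_width: 0.0665
```

>>> {"api": "move_arm", "payload": {"steps": "0 0 0 0 0 -15 75;0 0 0 0 0 -45 75;0 0 0 0 0 -80 75;0 0 0 0 0 -115 75;0 0 0 0 0 -150 75;0 0.09 0 0 -20 -150 70;0 0.2 0 0 -60 -150 70;0 0.34 0 0 -105 -150 70;0 0.47 0 0 -150 -150 70;0 0.6 0 0 -200 -150 70"}}

```text
clock: 43.75
tool_pos: [0.7495, 0.3692, 0.2033]
tool_rot: [0.997, 0.012, -0.072, -0.0]
contact_force: [1.2, 1.3, 0.1]
gripper_width: 0.0701
```

Run:
```python
from h import *
plan()
im=r.read_camera('top'); cv2.imwrite('pics/t10.png',im)
hsv=cv2.cvtColor(im,cv2.COLOR_BGR2HSV)
n,l,st,c=cv2.connectedComponentsWithStats((hsv[...,2]<60).astype(np.uint8))
for i in range(1,n):
    if 280<st[i,4]<380: print('dark',st[i],px2w('top',[c[i]],.024).round(4)[0][:2])
a=im[160:270,210:420]; s=cv2.resize(r.read_camera('side')[110:260,180:340],None,fx=2,fy=2)
a=cv2.resize(a,None,fx=3.8,fy=3.8,interpolation=cv2.INTER_CUBIC)
out=np.zeros((418+0,798,3),np.uint8); out[:a.shape[0],:a.shape[1]]=a
cv2.imwrite('pics/top10.png',out); cv2.imwrite('pics/s10.png',s)
# expected top circle centres for can at x_c=-.0255
for yc in(.16,.056,-.055,-.16):
    x,y=ch(-.0255,yc); print(yc,w2px('top',[x,y,.133]).round(1))
```

```text
t 43.75 p [0.7495 0.3692 0.2033] psi 0.0245 ch [0.0538 0.3603] F [1.2 1.3 0.1] w 0.0701
dark [614  85  26  29 302] [ 1.0419 -0.9674]
dark [420 202  21  21 332] [ 0.6301 -0.3202]
dark [358 262  21  20 328] [ 0.4423 -0.127 ]
dark [317 265  20  21 322] [ 0.43   -0.0007]
0.16 [[270.5 185.4]]
0.056 [[306.6 185.1]]
-0.055 [[345.1 184.8]]
-0.16 [[381.4 184.6]]
```

View pics/top10.png

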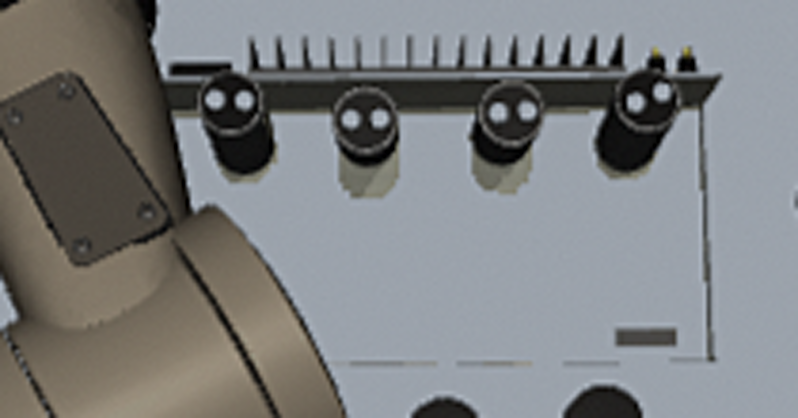

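Run:
```python
from h import *
L=[]
for x,yc,zs in((-.029,.16,(.17,.085)),(-.045,.056,(.17,.17,.085)),(-.038,-.055,(.17,.085)),(-.030,-.16,(.17,.085))):
    for z in zs: w=ch(x,yc); L.append((w[0],w[1],z,.025))
plan(*L)
```

```text
t 43.85 p [0.7438 0.3792 0.2057] psi 0.0377 ch [0.0483 0.3704] F [-0.9  0.2  1.2] w 0.07
leg [-0.0074  0.1455  0.012 ] [-74.  209.8  45.2]
leg [0. 0. 0.] [ 0.  0. 85.]
leg [0. 0. 0.] [-16. 104. -85.]
leg [0. 0. 0.] [0. 0. 0.]
leg [0. 0. 0.] [ 0.  0. 85.]
leg [0. 0. 0.] [  7. 111. -85.]
leg [0. 0. 0.] [ 0.  0. 85.]
leg [0. 0. 0.] [  8. 105. -85.]
leg [0. 0. 0.] [ 0.  0. 85.]
```

>>> {"api": "move_arm", "payload": {"steps": "0 0.02 0 -5 10 0 72;0 0.05 0 -15 35 4 72;0 0.08 0.003 -27 70 10 72;0 0.1 0.006 -39 105 18 72;0 0.12 0.009 -51 140 27 72;0 0.135 0.012 -62 175 36 72;-0.005 0.145 0.012 -70 198 42 72;-0.007 0.1455 0.012 -74 208 45 72;-0.007 0.1455 0.012 -74 209.8 45.2 72;-0.007 0.1455 0.012 -74 209.8 45.2 72"}}

```text
clock: 44.85
tool_pos: [0.6746, 0.1575, 0.169]
tool_rot: [1.0, 0.007, -0.003, 0.003]
contact_force: [0.4, -0.3, 0.2]
gripper_width: 0.0721
```

Run:
```python
from h import *
w=ch(-.029,.16); plan((w[0],w[1],.085,.025))
```

```text
t 44.85 p [0.6746 0.1575 0.169 ] psi 0.0144 ch [-0.0263  0.1505] F [ 0.4 -0.3  0.2] w 0.0721
leg [ 0.0062  0.0052 -0.0106] [ -2.4 -10.   84. ]
```

>>> {"api": "move_arm", "payload": {"steps": "0.003 0.003 -0.005 -1 -5 0 72;0.006 0.005 -0.01 -2.4 -10 5 72;0.006 0.005 -0.01 -2.4 -10 30 72;0.006 0.005 -0.01 -2.4 -10 60 72;0.006 0.005 -0.01 -2.4 -10 80 72;0.006 0.005 -0.01 -2.4 -10 84 72;0.006 0.005 -0.01 -2.4 -10 84 72;0.006 0.005 -0.01 -2.4 -10 84 40;0.006 0.005 -0.01 -2.4 -10 84 40;0.006 0.005 -0.01 -2.4 -10 84 40", "newtons": 10}}

```text
clock: 45.85
tool_pos: [0.6718, 0.166, 0.0858]
tool_rot: [1.0, 0.012, 0.001, 0.0]
contact_force: [-0.2, -1.1, 1.4]
gripper_width: 0.0513
```

Run:
```python
from h import *
plan()
```

```text
t 45.85 p [0.6718 0.166  0.0858] psi 0.0237 ch [-0.0289  0.159 ] F [-0.2 -1.1  1.4] w 0.0513
```

>>> {"api": "move_arm", "payload": {"steps": "0 0 0 1 0 0 40;0 0 0 2 0 0 40;0 0 0 3 0 0 40;0 0 0 4 0 0 40;0 0 0 5 0 0 40;0 0 0 6 0 0 40;0 0 0 6 0 0 40;0 0 0 6 0 0 40;0 0 0 6 0 0 40;0 0 0 6 0 0 40"}}

```text
clock: 46.85
tool_pos: [0.6776, 0.166, 0.0859]
tool_rot: [1.0, 0.012, 0.0, 0.0]
contact_force: [-2.9, -0.2, 8.6]
gripper_width: 0.0508
```

Run:
```python
from h import *
plan()
```

```text
t 46.85 p [0.6776 0.166  0.0859] psi 0.0235 ch [-0.0232  0.1589] F [-2.9 -0.2  8.6] w 0.0508
```

>>> {"api": "move_arm", "payload": {"steps": "0 0 0 1 0 0 40;0 0 0 2 0 0 40;0 0 0 3 0 0 40;0 0 0 4 0 0 40;0 0 0 5 0 0 40;0 0 0 5 0 0 40;0 0 0 5 0 0 40;0 0 0 5 0 0 40;0 0 0 5 0 0 40;0 0 0 5 0 0 40"}}

```text
clock: 47.85
tool_pos: [0.6817, 0.1661, 0.0857]
tool_rot: [1.0, 0.012, -0.001, 0.0]
contact_force: [-8.5, -0.2, 11.1]
gripper_width: 0.0506
```

Run:
```python
from h import *
plan()
```

```text
t 47.85 p [0.6817 0.1661 0.0857] psi 0.0237 ch [-0.019  0.159] F [-8.5 -0.2 11.1] w 0.0506
```

>>> {"api": "move_arm", "payload": {"steps": "0 0 0 -2 0 0 54;0 0 0 -2 0 0 70;0 0 0 -2 0 0 72;0 0 0 -2 0 -20 72;0 0 0 -2 0 -50 72;0 0 0 -2 0 -78 72;0 0 0 -4 10 -85 72;0 0 0 -10 40 -85 72;0 0 0 -20 75 -85 72;0 0 0 -26 98 -85 72"}}

```text
clock: 48.85
tool_pos: [0.6578, 0.0642, 0.1693]
tool_rot: [1.0, 0.011, -0.0, 0.001]
contact_force: [2.1, -0.3, 0.1]
gripper_width: 0.0719
```

>>> {"api": "move_arm", "payload": {"steps": "0 0 0 0 5 0 72;0 0 0 0 5 10 72;0 0 0 0 5 35 72;0 0 0 0 5 65 72;0 0 0 0 5 82 72;0 0 0 0 5 85 72;0 0 0 0 5 85 72;0 0 0 0 5 85 40;0 0 0 0 5 85 40;0 0 0 0 5 85 40", "newtons": 10}}

```text
clock: 49.85
tool_pos: [0.6592, 0.0626, 0.0857]
tool_rot: [1.0, 0.012, 0.001, 0.0]
contact_force: [-0.3, 1.5, 0.3]
gripper_width: 0.0513
```

>>> {"api": "move_arm", "payload": {"steps": "0 0 0 2 0 0 40;0 0 0 5 0 0 40;0 0 0 8 0 0 40;0 0 0 11 0 0 40;0 0 0 14 0 0 40;0 0 0 16 0 0 40;0 0 0 18 0 0 40;0 0 0 20 0 0 40;0 0 0 20 0 0 40;0 0 0 20 0 0 40"}}

```text
clock: 50.85
tool_pos: [0.6788, 0.0628, 0.0847]
tool_rot: [1.0, 0.012, -0.0, 0.0]
contact_force: [-0.7, -1.0, -3.8]
gripper_width: 0.0513
```

Run:
```python
from h import *
plan()
```

```text
t 50.85 p [0.6788 0.0628 0.0847] psi 0.0236 ch [-0.0245  0.0558] F [-0.7 -1.  -3.8] w 0.0513
```

>>> {"api": "move_arm", "payload": {"steps": "0 0 0 1 0 0.5 40;0 0 0 2 0 1 40;0 0 0 3 0 1 40;0 0 0 4 0 1 40;0 0 0 5 0 1 40;0 0 0 6 0 1 40;0 0 0 7 0 1 40;0 0 0 7 0 1 40;0 0 0 7 0 1 40;0 0 0 7 0 1 40"}}

```text
clock: 51.85
tool_pos: [0.6842, 0.0627, 0.0838]
tool_rot: [1.0, 0.012, -0.002, 0.001]
contact_force: [-14.0, -2.6, 7.7]
gripper_width: 0.0508
```

Run:
```python
from h import *
plan()
```

```text
t 51.85 p [0.6842 0.0627 0.0838] psi 0.0235 ch [-0.0192  0.0555] F [-14.   -2.6   7.7] w 0.0508
```

>>> {"api": "move_arm", "payload": {"steps": "0 0 0 -2 0 0 54;0 0 0 -2 0 0 70;0 0 0 -2 0 0 72;0 0 0 -2 0 -20 72;0 0 0 -2 0 -50 72;0 0 0 -2 0 -78 72;0 0 0 -4 10 -86 72;0 0 0 -9 42 -86 72;0 0 0 -16 80 -86 72;0 0 0 -19 105 -86 72"}}

```text
clock: 52.85
tool_pos: [0.6686, -0.0457, 0.1697]
tool_rot: [1.0, 0.011, -0.0, 0.001]
contact_force: [0.1, -1.0, -0.4]
gripper_width: 0.0722
```

>>> {"api": "move_arm", "payload": {"steps": "0 0 0 0 5 0 72;0 0 0 0 5 10 72;0 0 0 0 5 35 72;0 0 0 0 5 65 72;0 0 0 0 5 82 72;0 0 0 0 5 85 72;0 0 0 0 5 85 72;0 0 0 0 5 85 40;0 0 0 0 5 85 40;0 0 0 0 5 85 40", "newtons": 10}}

```text
clock: 53.85
tool_pos: [0.6699, -0.0474, 0.0859]
tool_rot: [1.0, 0.012, 0.001, 0.0]
contact_force: [-0.6, -0.9, 0.5]
gripper_width: 0.0513
```

>>> {"api": "move_arm", "payload": {"steps": "0 0 0 2 0 0 40;0 0 0 5 0 0 40;0 0 0 8 0 0 40;0 0 0 10 0 0 40;0 0 0 12 0 0 40;0 0 0 14 0 0 40;0 0 0 16 0 0 40;0 0 0 18 0 0 40;0 0 0 19 0 0 40;0 0 0 19 0 0 40"}}

```text
clock: 54.85
tool_pos: [0.6869, -0.0469, 0.0847]
tool_rot: [1.0, 0.012, -0.002, 0.0]
contact_force: [-12.0, -0.3, 3.4]
gripper_width: 0.0512
```

Run:
```python
from h import *
plan()
```

```text
t 54.85 p [ 0.6869 -0.0469  0.0847] psi 0.0236 ch [-0.0191 -0.0541] F [-12.   -0.3   3.4] w 0.0512
```

>>> {"api": "move_arm", "payload": {"steps": "0 0 0 -2 0 0 54;0 0 0 -2 0 0 70;0 0 0 -2 0 0 72;0 0 0 -2 0 -20 72;0 0 0 -2 0 -50 72;0 0 0 -2 0 -78 72;0 0 0 -4 10 -85 72;0 0 0 -8 42 -85 72;0 0 0 -11 80 -85 72;0 0 0 -12 100 -85 72"}}

```text
clock: 55.85
tool_pos: [0.678, -0.1513, 0.1698]
tool_rot: [1.0, 0.01, -0.0, 0.001]
contact_force: [-0.3, -0.1, 0.1]
gripper_width: 0.072
```

>>> {"api": "move_arm", "payload": {"steps": "0 0 0 0 5 0 72;0 0 0 0 5 10 72;0 0 0 0 5 35 72;0 0 0 0 5 65 72;0 0 0 0 5 82 72;0 0 0 0 5 85 72;0 0 0 0 5 85 72;0 0 0 0 5 85 40;0 0 0 0 5 85 40;0 0 0 0 5 85 40", "newtons": 10}}

```text
clock: 56.85
tool_pos: [0.6793, -0.1522, 0.086]
tool_rot: [1.0, 0.012, 0.001, 0.001]
contact_force: [-0.4, 1.6, 1.2]
gripper_width: 0.0513
```

>>> {"api": "move_arm", "payload": {"steps": "0 0 0 1 0 0 40;0 0 0 3 0 0 40;0 0 0 5 0 0 40;0 0 0 6 0 0 40;0 0 0 7 0 0 40;0 0 0 8 0 0 40;0 0 0 9 0 0 40;0 0 0 10 0 0 40;0 0 0 11 0 0 40;0 0 0 12 0 0 40"}}

```text
clock: 57.85
tool_pos: [0.6902, -0.1518, 0.0858]
tool_rot: [1.0, 0.012, -0.001, 0.0]
contact_force: [-9.1, 1.4, 9.1]
gripper_width: 0.0506
```

Run:
```python
from h import *
plan()
```

```text
t 57.85 p [ 0.6902 -0.1518  0.0858] psi 0.0235 ch [-0.0185 -0.1591] F [-9.1  1.4  9.1] w 0.0506
```

>>> {"api": "move_arm", "payload": {"steps": "0 0 0 -2 0 0 54;0 0 0 -2 0 0 70;0 0 0 -2 0 0 75;0 0 0 -2 0 -20 80;0 0 0 -2 0 -50 80;0 0 0 -2 0 -78 80;0 0 0 -10 20 -85 80;0 0 0 -30 60 -85 80;0 0 0 -48 105 -75 80;0 0 0 -60 150 -60 80"}}

```text
clock: 58.85
tool_pos: [0.634, -0.305, 0.1462]
tool_rot: [1.0, 0.012, 0.001, 0.001]
contact_force: [1.5, -0.7, 0.3]
gripper_width: 0.0801
```

Run:
```python
from h import *
plan((.6301,-.3202,.10,.025))
im=r.read_camera('top'); cv2.imwrite('pics/t11.png',im)
hsv=cv2.cvtColor(im,cv2.COLOR_BGR2HSV)
n,l,st,c=cv2.connectedComponentsWithStats((hsv[...,2]<60).astype(np.uint8))
for i in range(1,n):
    if 280<st[i,4]<380: print('dark',st[i],px2w('top',[c[i]],.024).round(4)[0][:2])
# terminals: bright small blobs near panel
g=im[170:205,240:400].max(2)
n,l,st,c=cv2.connectedComponentsWithStats((g>170).astype(np.uint8))
for i in range(1,n):
    if 8<st[i,4]<60: q=c[i]+[240,170]; w=px2w('top',[q],.139)[0]; print(st[i,4],q.round(1),w[:2].round(4),inch(w).round(4))
cv2.imwrite('pics/top11.png',cv2.resize(im[165:255,235:405],None,fx=4.7,fy=4.7,interpolation=cv2.INTER_CUBIC))
```

```text
t 58.85 p [ 0.634  -0.305   0.1462] psi 0.024 ch [-0.0785 -0.3108] F [ 1.5 -0.7  0.3] w 0.0801
leg [ 0.002  -0.0016 -0.001 ] [-4.3 15.  46.2]
dark [216 206  21  21 330] [0.6067 0.312 ]
dark [358 262  21  20 327] [ 0.4424 -0.1271]
dark [268 264  20  20 326] [0.4322 0.1476]
dark [317 265  20  21 319] [ 0.4299 -0.0008]
30 [279.3 172.9] [0.7113 0.1423] [0.01   0.1344]
28 [286.5 173. ] [0.7113 0.1216] [0.0094 0.1137]
28 [293.5 173. ] [0.7116 0.1014] [0.0093 0.0935]
30 [300.3 173. ] [0.712  0.0817] [0.0091 0.0738]
31 [307.3 173.1] [0.7121 0.0618] [0.0088 0.0539]
35 [314. 173.] [0.7127 0.0423] [0.0088 0.0344]
33 [320.9 172.8] [0.7135 0.0225] [0.0091 0.0146]
30 [327.7 172.8] [0.7138 0.0029] [ 0.009 -0.005]
29 [334.6 172.9] [ 0.714  -0.0171] [ 0.0087 -0.025 ]
25 [341.5 172.4] [ 0.7157 -0.037 ] [ 0.0099 -0.0449]
25 [348.4 172.7] [ 0.7153 -0.0571] [ 0.009 -0.065]
26 [355.2 172.8] [ 0.7154 -0.0767] [ 0.0086 -0.0846]
26 [362.  172.7] [ 0.7161 -0.0961] [ 0.0088 -0.1041]
24 [368.8 172.7] [ 0.7163 -0.116 ] [ 0.0085 -0.1239]
12 [358.5 179. ] [ 0.6969 -0.0861] [-0.0102 -0.0936]
13 [302.2 184.8] [0.6769 0.0758] [-0.0261  0.0687]
12 [309.7 184.2] [0.6788 0.0542] [-0.0247  0.0472]
11 [340.4 183.9] [ 0.6813 -0.0339] [-0.0244 -0.0411]
12 [347.7 183.2] [ 0.6836 -0.0549] [-0.0226 -0.0621]
12 [383.7 183.2] [ 0.6854 -0.1585] [-0.0234 -0.1656]
12 [265.9 185.7] [0.6724 0.1796] [-0.028   0.1727]
11 [273.8 185.8] [0.6723 0.1569] [-0.0286  0.15  ]
12 [376.7 186.2] [ 0.6761 -0.1383] [-0.0322 -0.1452]
```

View pics/top11.png

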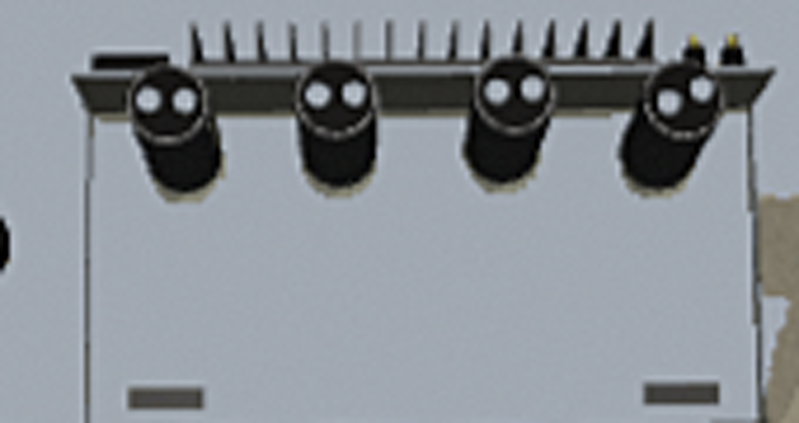

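Run:
```python
from h import *
plan((.6315,-.3235,.12,-1.546),(.6315,-.3235,.004,-1.546)); print(np.round(r.sense()['qpos'],2))
```

```text
t 58.9 p [ 0.6292 -0.3144  0.1428] psi 0.0157 ch [-0.0835 -0.3201] F [-4.9 -6.7 -3.1] w 0.0801
leg [ 6.6000e-03 -1.0000e-03  1.5617e+00] [ 2.2  9.  22.9]
leg [0. 0. 0.] [  0.   0. 116.]
[ 0.41  0.53 -0.06  1.59  0.04  1.03 -1.22]
```

>>> {"api": "move_arm", "payload": {"steps": "0 0 0.1 0 0 0 80;0 0 0.24 0 2 2 80;0 0 0.38 0 4 5 80;0 0 0.52 0 6 8 80;0 0 0.66 0 8 10 80;0 0 0.8 0 10 12 80;0 0 0.94 0 12 15 80;0 0 1.08 0 12 18 80;0 0 1.22 0 12 20 80;0 0 1.35 0 12 20 80"}}

```text
clock: 59.9
tool_pos: [0.6347, -0.3149, 0.1248]
tool_rot: [0.786, -0.618, -0.0, 0.001]
contact_force: [0.1, 1.1, 0.1]
gripper_width: 0.0799
```

>>> {"api": "move_arm", "payload": {"steps": "0 0 0.08 0 0 0 80;0 0 0.15 0 0 0 80;0 0 0.2 0 0 0 80;0 0 0.22 0 0 0 80;0 0 0.22 0 0 0 80;0 0 0.22 0 0 0 80;0 0 0.22 0 0 0 80;0 0 0.22 0 0 0 80;0 0 0.22 0 0 0 80;0 0 0.22 0 0 0 80"}}

```text
clock: 60.9
tool_pos: [0.6347, -0.3152, 0.1252]
tool_rot: [0.716, -0.698, 0.0, 0.0]
contact_force: [-0.5, 0.1, 0.7]
gripper_width: 0.08
```

Run:
```python
from h import *
plan((.6315,-.3235,.004,-1.546)); print(np.round(r.sense()['qpos'],2))
```

```text
t 60.9 p [ 0.6347 -0.3152  0.1252] psi -1.5462 ch [-0.0781 -0.3211] F [-0.5  0.1  0.7] w 0.08
leg [ 0.0002 -0.0009 -0.0002] [  8.1   3.4 121.3]
[ 0.16  0.57  0.3   1.6  -0.19  1.   -2.6 ]
```

>>> {"api": "move_arm", "payload": {"steps": "0 0 -0.1 0 0 0 80;0 0 -0.24 0 0 0 80;0 0 -0.38 0 0 0 80;0 0 -0.52 0 0 0 80;0 0 -0.66 0 0 0 80;0 0 -0.8 0 0 0 80;0 0 -0.94 0 0 0 80;0 0 -1.08 0 0 0 80;0 0 -1.22 0 0 0 80;0 0 -1.36 0 0 0 80"}}

```text
clock: 61.9
tool_pos: [0.6346, -0.3153, 0.1252]
tool_rot: [0.996, -0.09, -0.0, 0.001]
contact_force: [0.8, -0.4, -0.5]
gripper_width: 0.0796
```

>>> {"api": "move_arm", "payload": {"steps": "0 0 -0.14 0 0 0 80;0 0 -0.28 0 0 0 80;0 0 -0.42 0 0 0 80;0 0 -0.56 0 0 0 80;0 0 -0.7 0 0 0 80;0 0 -0.84 0 0 0 80;0 0 -0.98 0 0 0 80;0 0 -1.12 0 0 0 80;0 0 -1.26 0 0 0 80;0 0 -1.4 0 0 0 80"}}

```text
clock: 62.9
tool_pos: [0.6346, -0.3154, 0.1252]
tool_rot: [0.82, 0.573, -0.0, 0.0]
contact_force: [0.5, 0.2, 0.9]
gripper_width: 0.0799
```

>>> {"api": "move_arm", "payload": {"steps": "0 0 -0.12 0 0 0 80;0 0 -0.24 0 0 0 80;0 0 -0.33 0 0 0 80;0 0 -0.3816 0 0 0 80;0 0 -0.3816 0 0 0 80;0 0 -0.3816 0 0 0 80;0 0 -0.3816 0 0 0 80;0 0 -0.3816 0 0 0 80;0 0 -0.3816 0 0 0 80;0 0 -0.3816 0 0 0 80"}}

```text
clock: 63.9
tool_pos: [0.6347, -0.3152, 0.1252]
tool_rot: [0.698, 0.716, -0.0, 0.0]
contact_force: [-0.4, 0.0, -1.4]
gripper_width: 0.0798
```

Run:
```python
from h import *
plan((.6315,-.3235,.004,1.596)); print(np.round(r.sense()['qpos'],2))
```

```text
t 63.9 p [ 0.6347 -0.3152  0.1252] psi 1.5951 ch [-0.0781 -0.321 ] F [-0.4  0.  -1.4] w 0.0798
leg [-0.0003  0.001  -0.0009] [ -8.1  -3.4 121.2]
[ 0.66  0.58 -0.42  1.57  0.27  1.05  0.19]
```

>>> {"api": "move_arm", "payload": {"steps": "0 0 0 -4 -2 0 80;0 0 0 -8 -3.4 15 80;0 0 0 -8.1 -3.4 45 80;0 0 0 -8.1 -3.4 80 80;0 0 0 -8.1 -3.4 108 80;0 0 0 -8.1 -3.4 119 80;0 0 0 -8.1 -3.4 121 80;0 0 0 -8.1 -3.4 121 50;0 0 0 -8.1 -3.4 121 50;0 0 0 -8.1 -3.4 121 50", "newtons": 15}}

```text
clock: 64.9
tool_pos: [0.6322, -0.3239, 0.0057]
tool_rot: [0.698, 0.716, -0.0, 0.001]
contact_force: [-1.0, 0.0, 2.8]
gripper_width: 0.0624
```

Run:
```python
from h import *
w=ch(-.0265,-.1591)
p=r.sense()['tool_pos']
plan((p[0],p[1],.17,1.596),(w[0],w[1],.17,1.596),(w[0],w[1],.125,1.596))
```

```text
t 64.9 p [ 0.6322 -0.3239  0.0057] psi 1.5951 ch [-0.0807 -0.3297] F [-1.   0.   2.8] w 0.0624
leg [ 0.0016  0.0019 -0.0009] [  -0.3    0.3 -164.3]
leg [0. 0. 0.] [170.6  54.3   0. ]
leg [0. 0. 0.] [ 0.  0. 45.]
```

>>> {"api": "move_arm", "payload": {"steps": "0 0 0 0 0 -15 50;0 0 0 0 0 -50 50;0 0 0 0 0 -95 50;0 0 0 0 0 -140 50;0 0 0 0 0 -164 50;0 0 0 20 6 -164 50;0 0 0 60 19 -164 50;0 0 0 100 32 -164 50;0 0 0 135 43 -164 50;0 0 0 160 51 -164 50"}}

```text
clock: 65.9
tool_pos: [0.6793, -0.1589, 0.17]
tool_rot: [0.698, 0.717, 0.0, 0.001]
contact_force: [-0.0, -0.7, -0.5]
gripper_width: 0.0618
```

>>> {"api": "move_arm", "payload": {"steps": "0 0 0 8 2.5 0 50;0 0 0 10.3 3.6 0 50;0 0 0 10.3 3.6 0 50;0 0 0 10.3 3.6 5 50;0 0 0 10.3 3.6 12 50;0 0 0 10.3 3.6 19 50;0 0 0 10.3 3.6 23 50;0 0 0 10.3 3.6 25 50;0 0 0 10.3 3.6 25 50;0 0 0 10.3 3.6 25 50"}}

```text
clock: 66.9
tool_pos: [0.682, -0.1518, 0.1432]
tool_rot: [0.698, 0.716, -0.0, 0.0]
contact_force: [-0.1, -0.1, -0.3]
gripper_width: 0.0622
```

Run:
```python
from h import *
w=ch(-.0265,-.1591)
plan((w[0],w[1],.125,1.596))
```

```text
t 66.9 p [ 0.682  -0.1518  0.1432] psi 1.5953 ch [-0.0267 -0.1589] F [-0.1 -0.1 -0.3] w 0.0622
leg [-0.0001  0.0009 -0.0007] [-0.2  0.2 18.2]
```

Now slow descent over D.

>>> {"api": "move_arm", "payload": {"steps": "0 0 0 0 0 2 50;0 0 0 0 0 3.5 50;0 0 0 0 0 5 50;0 0 0 0 0 6.5 50;0 0 0 0 0 8 50;0 0 0 0 0 9 50;0 0 0 0 0 9 50;0 0 0 0 0 9 50;0 0 0 0 0 9 50;0 0 0 0 0 9 50"}}

```text
clock: 67.9
tool_pos: [0.6819, -0.1518, 0.134]
tool_rot: [0.698, 0.716, -0.0, 0.0]
contact_force: [-0.5, 1.0, -0.1]
gripper_width: 0.0622
```

Run:
```python
from h import *
plan()
```

```text
t 67.9 p [ 0.6819 -0.1518  0.134 ] psi 1.5952 ch [-0.0268 -0.1589] F [-0.5  1.  -0.1] w 0.0622
```

>>> {"api": "move_arm", "payload": {"steps": "0 0 0 0 0 2 50;0 0 0 0 0 4 50;0 0 0 0 0 6 50;0 0 0 0 0 7.5 50;0 0 0 0 0 8.5 50;0 0 0 0 0 9.5 50;0 0 0 0 0 10 50;0 0 0 0 0 10.5 50;0 0 0 0 0 10.5 50;0 0 0 0 0 10.5 50"}}

```text
clock: 68.9
tool_pos: [0.6825, -0.1518, 0.1247]
tool_rot: [0.698, 0.716, -0.0, 0.001]
contact_force: [-2.4, 0.7, 10.8]
gripper_width: 0.0623
```

Run:
```python
from h import *
plan()
```

```text
t 68.9 p [ 0.6825 -0.1518  0.1247] psi 1.5953 ch [-0.0262 -0.1589] F [-2.4  0.7 10.8] w 0.0623
```

>>> {"api": "move_arm", "payload": {"steps": "0 0 0 0 0 -0.5 66;0 0 0 0 0 -0.5 72;0 0 0 0 0 -0.5 75;0 0 0 0 0 -15 75;0 0 0 0 0 -40 75;0 0 0 0 -10 -60 75;0 0 0 4 -45 -60 72;0 0 0 9 -90 -60 70;0 0 0 14 -135 -60 70;0 0 0 18 -170 -60 70"}}

```text
clock: 69.9
tool_pos: [0.5094, -0.1378, 0.1844]
tool_rot: [0.698, 0.716, -0.001, 0.001]
contact_force: [0.3, -0.1, -0.0]
gripper_width: 0.0702
```

>>> {"api": "move_arm", "payload": {"steps": "0 0 0 4 -30 5 70;0 0 0 7 -55 25 70;0 0 0 9 -66 60 70;0 0 0 9 -68.5 85 70;0 0 0 9 -68.5 85 70;0 0 0 9 -68.5 85 70;0 0 0 9 -68.5 85 70;0 0 0 9 -68.5 85 70;0 0 0 9 -68.5 85 70;0 0 0 9 -68.5 85 70"}}

```text
clock: 70.9
tool_pos: [0.4431, -0.1307, 0.099]
tool_rot: [0.698, 0.716, -0.0, 0.001]
contact_force: [0.6, -0.3, -0.3]
gripper_width: 0.0702
```

Run:
```python
from h import *
plan((.4434,-.1306,.0045,1.596))
im=r.read_camera('top'); cv2.imwrite('pics/t12.png',im)
a=im[168:200,365:398]; m=(a.max(2)<60).astype(np.uint8); n,l,st,c=cv2.connectedComponentsWithStats(m)
for i in range(1,n):
    if st[i,4]>100: q=c[i]+[365,168]; print(st[i],inch(px2w('top',[q],.143)[0]).round(4))
```

```text
t 70.9 p [ 0.4431 -0.1307  0.099 ] psi 1.5952 ch [-0.265  -0.1319] F [ 0.6 -0.3 -0.3] w 0.0702
leg [ 0.0003  0.0012 -0.0008] [ 0.2  0.3 94.5]
[  0   2  33  30 585] [-0.0328 -0.1523]
```

>>> {"api": "move_arm", "payload": {"steps": "0 0 0 0 0 15 70;0 0 0 0 0 40 70;0 0 0 0 0 70 70;0 0 0 0 0 87 70;0 0 0 0 0 93 70;0 0 0 0 0 94.5 70;0 0 0 0 0 94.5 70;0 0 0 0 0 94.5 50;0 0 0 0 0 94.5 50;0 0 0 0 0 94.5 50", "newtons": 15}}

```text
clock: 71.95
tool_pos: [0.4433, -0.131, 0.0048]
tool_rot: [0.698, 0.716, -0.0, 0.001]
contact_force: [-0.4, 0.4, 9.0]
gripper_width: 0.0622
```

Run:
```python
from h import *
w=ch(-.026,-.0541); p=r.sense()['tool_pos']
plan((p[0],p[1],.17,1.596),(w[0],w[1],.17,1.596),(w[0],w[1],.125,1.596))
```

```text
t 71.95 p [ 0.4433 -0.131   0.0048] psi 1.595 ch [-0.2647 -0.1321] F [-0.4  0.4  9. ] w 0.0622
leg [ 0.001   0.0015 -0.001 ] [  -0.2    0.2 -165.2]
leg [0. 0. 0.] [ 78.  238.8   0. ]
leg [0. 0. 0.] [ 0.  0. 45.]
```

>>> {"api": "move_arm", "payload": {"steps": "0 0 0 0 0 -15 50;0 0 0 0 0 -50 50;0 0 0 0 0 -95 50;0 0 0 0 0 -140 50;0 0 0 5 15 -165 50;0 0 0 18 55 -165 50;0 0 0 32 100 -165 50;0 0 0 47 145 -165 50;0 0 0 61 188 -165 50;0 0 0 72 220 -165 50"}}

```text
clock: 72.95
tool_pos: [0.6631, -0.0521, 0.169]
tool_rot: [0.698, 0.716, -0.0, 0.0]
contact_force: [0.5, 0.4, -0.3]
gripper_width: 0.0624
```

>>> {"api": "move_arm", "payload": {"steps": "0 0 0 5 15 0 50;0 0 0 6 18.8 0 50;0 0 0 6 18.8 0 50;0 0 0 6 18.8 5 50;0 0 0 6 18.8 12 50;0 0 0 6 18.8 19 50;0 0 0 6 18.8 23 50;0 0 0 6 18.8 26 50;0 0 0 6 18.8 26 50;0 0 0 6 18.8 26 50"}}

```text
clock: 73.95
tool_pos: [0.6797, -0.0468, 0.143]
tool_rot: [0.698, 0.716, -0.0, 0.0]
contact_force: [-0.2, 1.3, -0.1]
gripper_width: 0.0623
```

>>> {"api": "move_arm", "payload": {"steps": "0 0 0 0 0 2 50;0 0 0 0 0 3.5 50;0 0 0 0 0 5 50;0 0 0 0 0 6.5 50;0 0 0 0 0 8 50;0 0 0 0 0 9 50;0 0 0 0 0 9 50;0 0 0 0 0 9 50;0 0 0 0 0 9 50;0 0 0 0 0 9 50"}}

```text
clock: 74.95
tool_pos: [0.6797, -0.0468, 0.134]
tool_rot: [0.698, 0.716, -0.0, 0.0]
contact_force: [0.1, 1.2, -0.4]
gripper_width: 0.062
```

Run:
```python
from h import *
w=ch(-.026,-.0541)
plan((w[0],w[1],.125,1.596))
```

```text
t 74.95 p [ 0.6797 -0.0468  0.134 ] psi 1.5953 ch [-0.0264 -0.0539] F [ 0.1  1.2 -0.4] w 0.062
leg [-0.0002  0.0009 -0.0007] [-0.2  0.4  9. ]
```

>>> {"api": "move_arm", "payload": {"steps": "0 0 0 0 0 2 50;0 0 0 0 0 4 50;0 0 0 0 0 6 50;0 0 0 0 0 8 50;0 0 0 0 0 9.5 50;0 0 0 0 0 10.5 50;0 0 0 0 0 11 50;0 0 0 0 0 11 50;0 0 0 0 0 11 50;0 0 0 0 0 11 50"}}

```text
clock: 75.95
tool_pos: [0.6802, -0.0468, 0.124]
tool_rot: [0.698, 0.716, -0.0, 0.001]
contact_force: [-1.2, 0.0, 10.1]
gripper_width: 0.0622
```

Run:
```python
from h import *
plan()
```

```text
t 75.95 p [ 0.6802 -0.0468  0.124 ] psi 1.5952 ch [-0.0259 -0.0539] F [-1.2  0.  10.1] w 0.0622
```

>>> {"api": "move_arm", "payload": {"steps": "0 0 0 0 0 -0.5 66;0 0 0 0 0 -0.5 72;0 0 0 0 0 -0.5 75;0 0 0 0 0 -15 75;0 0 0 0 0 -45 75;0 0 0 0 -5 -62 75;0 0 0 20 -30 -62 72;0 0 0 52 -65 -62 70;0 0 0 85 -100 -62 70;0 0 0 115 -135 -62 70"}}

```text
clock: 76.95
tool_pos: [0.5402, 0.0661, 0.1855]
tool_rot: [0.698, 0.716, -0.0, 0.001]
contact_force: [0.5, 1.4, 0.5]
gripper_width: 0.0701
```

>>> {"api": "move_arm", "payload": {"steps": "0 0 0 30 -35 0 70;0 0 0 60 -70 15 70;0 0 0 80 -98 45 70;0 0 0 83.8 -106 75 70;0 0 0 83.8 -106.5 85 70;0 0 0 83.8 -106.5 85 70;0 0 0 83.8 -106.5 85 70;0 0 0 83.8 -106.5 85 70;0 0 0 83.8 -106.5 85 70;0 0 0 83.8 -106.5 85 70"}}

```text
clock: 77.95
tool_pos: [0.4339, 0.1459, 0.1003]
tool_rot: [0.699, 0.715, -0.0, 0.0]
contact_force: [0.5, 0.0, -0.6]
gripper_width: 0.0701
```

Run:
```python
from h import *
plan((.4334,.146,.0045,1.596)); print(np.round(r.sense()['qpos'],2))
```

```text
t 77.95 p [0.4339 0.1459 0.1003] psi 1.5946 ch [-0.2673  0.1449] F [ 0.5  0.  -0.6] w 0.0701
leg [ 0.0005  0.0008 -0.0014] [ 0.2 -0.5 95.8]
[ 0.14  0.28 -0.68  2.15  0.24  0.79 -0.67]
```

>>> {"api": "move_arm", "payload": {"steps": "0 0 0 0 0 15 70;0 0 0 0 0 40 70;0 0 0 0 0 70 70;0 0 0 0 0 88 70;0 0 0 0 0 94 70;0 0 0 0 0 95.8 70;0 0 0 0 0 95.8 70;0 0 0 0 0 95.8 50;0 0 0 0 0 95.8 50;0 0 0 0 0 95.8 50", "newtons": 15}}

```text
clock: 78.95
tool_pos: [0.4339, 0.146, 0.0048]
tool_rot: [0.698, 0.716, 0.0, 0.001]
contact_force: [-0.6, -1.9, 8.9]
gripper_width: 0.0617
```

Run:
```python
from h import *
w=ch(-.026,.0555); p=r.sense()['tool_pos']
plan((p[0],p[1],.17,1.596),(w[0],w[1],.17,1.596),(w[0],w[1],.125,1.596))
```

```text
t 78.95 p [0.4339 0.146  0.0048] psi 1.595 ch [-0.2672  0.145 ] F [-0.6 -1.9  8.9] w 0.0617
leg [ 0.0012  0.0008 -0.001 ] [-1.000e-01  2.000e-01 -1.652e+02]
leg [0. 0. 0.] [-89.6 241.2   0. ]
leg [0. 0. 0.] [ 0.  0. 45.]
```

>>> {"api": "move_arm", "payload": {"steps": "0 0 0 0 0 -15 50;0 0 0 0 0 -50 50;0 0 0 0 0 -95 50;0 0 0 0 0 -140 50;0 0 0 -5 15 -165 50;0 0 0 -20 55 -165 50;0 0 0 -37 100 -165 50;0 0 0 -54 145 -165 50;0 0 0 -70 188 -165 50;0 0 0 -82 220 -165 50"}}

```text
clock: 79.95
tool_pos: [0.6575, 0.0677, 0.169]
tool_rot: [0.699, 0.715, -0.0, 0.0]
contact_force: [0.1, 0.6, -0.5]
gripper_width: 0.0621
```

>>> {"api": "move_arm", "payload": {"steps": "0 0 0 -6 15 0 50;0 0 0 -7.6 21.2 0 50;0 0 0 -7.6 21.2 0 50;0 0 0 -7.6 21.2 5 50;0 0 0 -7.6 21.2 12 50;0 0 0 -7.6 21.2 19 50;0 0 0 -7.6 21.2 23 50;0 0 0 -7.6 21.2 26 50;0 0 0 -7.6 21.2 26 50;0 0 0 -7.6 21.2 26 50"}}

```text
clock: 80.95
tool_pos: [0.6767, 0.0624, 0.1431]
tool_rot: [0.698, 0.716, -0.0, 0.0]
contact_force: [-0.2, -0.2, -0.2]
gripper_width: 0.0619
```

>>> {"api": "move_arm", "payload": {"steps": "0 0 0 0 0 2 50;0 0 0 0 0 3.5 50;0 0 0 0 0 5 50;0 0 0 0 0 6.5 50;0 0 0 0 0 8 50;0 0 0 0 0 9 50;0 0 0 0 0 9 50;0 0 0 0 0 9 50;0 0 0 0 0 9 50;0 0 0 0 0 9 50"}}

```text
clock: 81.95
tool_pos: [0.6767, 0.0623, 0.1342]
tool_rot: [0.698, 0.716, -0.0, 0.0]
contact_force: [0.4, -0.6, -0.2]
gripper_width: 0.0624
```

Run:
```python
from h import *
w=ch(-.026,.0555)
plan((w[0],w[1],.1238,1.596))
```

```text
t 81.95 p [0.6767 0.0623 0.1342] psi 1.5953 ch [-0.0266  0.0553] F [ 0.4 -0.6 -0.2] w 0.0624
leg [-0.0001  0.0009 -0.0007] [ 0.2  0.6 10.4]
```

>>> {"api": "move_arm", "payload": {"steps": "0 0 0 0 0 2 50;0 0 0 0 0 4 50;0 0 0 0 0 6 50;0 0 0 0 0 8 50;0 0 0 0 0 9.5 50;0 0 0 0 0 10.5 50;0 0 0 0 0 11 50;0 0 0 0 0 11 50;0 0 0 0 0 11 50;0 0 0 0 0 11 50"}}

```text
clock: 82.95
tool_pos: [0.6771, 0.0625, 0.1239]
tool_rot: [0.698, 0.716, 0.0, 0.001]
contact_force: [-2.2, -0.6, 8.6]
gripper_width: 0.0621
```

Run:
```python
from h import *
plan()
```

```text
t 82.95 p [0.6771 0.0625 0.1239] psi 1.5952 ch [-0.0262  0.0555] F [-2.2 -0.6  8.6] w 0.0621
```

>>> {"api": "move_arm", "payload": {"steps": "0 0 0 0 0 -0.5 66;0 0 0 0 0 -0.5 72;0 0 0 0 0 -0.5 75;0 0 0 0 0 -15 75;0 0 0 0 0 -45 75;0 0 0 5 0 -62 75;0 0 0 35 -10 -62 72;0 0 0 75 -20 -62 70;0 0 0 115 -30 -62 70;0 0 0 155 -40 -62 70"}}

```text
clock: 83.95
tool_pos: [0.6324, 0.2181, 0.1859]
tool_rot: [0.698, 0.716, 0.0, 0.0]
contact_force: [0.6, 0.2, 0.3]
gripper_width: 0.0703
```

>>> {"api": "move_arm", "payload": {"steps": "0 0 0 40 -10 0 70;0 0 0 75 -19 0 70;0 0 0 93 -21 5 70;0 0 0 96 -21.5 25 70;0 0 0 96 -21.5 55 70;0 0 0 96 -21.5 80 70;0 0 0 96 -21.5 85 70;0 0 0 96 -21.5 85 70;0 0 0 96 -21.5 85 70;0 0 0 96 -21.5 85 70"}}

```text
clock: 84.95
tool_pos: [0.6098, 0.3121, 0.1014]
tool_rot: [0.699, 0.716, 0.001, 0.001]
contact_force: [0.4, 0.2, 0.7]
gripper_width: 0.0701
```

Run:
```python
from h import *
plan((.609,.312,.0045,1.596)); print(np.round(r.sense()['qpos'],2))
im=r.read_camera('side'); uv=w2px('side',[.609,.312,.024])[0]; print(uv)
hsv=cv2.cvtColor(im,cv2.COLOR_BGR2HSV); n,l,st,c=cv2.connectedComponentsWithStats((hsv[...,2]<75).astype(np.uint8))
for i in range(1,n):
    if abs(c[i]-uv).max()<40 and st[i,4]>60: print(st[i],c[i].round(1), px2w('side',[c[i]],.014).round(4))
```

```text
t 84.95 p [0.6098 0.3121 0.1014] psi 1.595 ch [-0.0873  0.3067] F [0.4 0.2 0.7] w 0.0701
leg [ 0.0015  0.     -0.001 ] [-0.1 -0.9 96.9]
[-0.14  0.61 -0.6   1.64  0.39  1.01 -0.85]
[186.17494703 285.04903873]
[172 277  30  26 643] [186.7 289.7] [[0.6067 0.3143 0.014 ]]
```

>>> {"api": "move_arm", "payload": {"steps": "0 0 0 0 -1 15 70;0 0 0 0 -1 40 70;0 0 0 0 -1 70 70;0 0 0 0 -1 88 70;0 0 0 0 -1 95 70;0 0 0 0 -1 96.9 70;0 0 0 0 -1 96.9 70;0 0 0 0 -1 96.9 50;0 0 0 0 -1 96.9 50;0 0 0 0 -1 96.9 50", "newtons": 15}}

```text
clock: 86.0
tool_pos: [0.6086, 0.312, 0.004]
tool_rot: [0.698, 0.716, 0.0, 0.001]
contact_force: [0.1, 0.1, 7.0]
gripper_width: 0.0622
```

Run:
```python
from h import *
w=ch(-.0265,.159); p=r.sense()['tool_pos']
plan((p[0],p[1],.17,1.596),(w[0],w[1],.17,1.596),(w[0],w[1],.125,1.596))
```

```text
t 86.0 p [0.6086 0.312  0.004 ] psi 1.5952 ch [-0.0884  0.3066] F [0.1 0.1 7. ] w 0.0622
leg [ 0.0012  0.0002 -0.0008] [  -0.     0.2 -166. ]
leg [0. 0. 0.] [-147.6   61.9    0. ]
leg [0. 0. 0.] [ 0.  0. 45.]
```

>>> {"api": "move_arm", "payload": {"steps": "0 0 0 0 0 -15 50;0 0 0 0 0 -50 50;0 0 0 0 0 -95 50;0 0 0 0 0 -140 50;0 0 0 0 0 -166 50;0 0 0 -20 8 -166 50;0 0 0 -55 23 -166 50;0 0 0 -90 38 -166 50;0 0 0 -120 50 -166 50;0 0 0 -140 59 -166 50"}}

```text
clock: 87.0
tool_pos: [0.6713, 0.1703, 0.1702]
tool_rot: [0.699, 0.715, -0.0, 0.001]
contact_force: [0.1, 0.7, -0.5]
gripper_width: 0.0623
```

>>> {"api": "move_arm", "payload": {"steps": "0 0 0 -5 2 0 50;0 0 0 -7.6 2.9 0 50;0 0 0 -7.6 2.9 0 50;0 0 0 -7.6 2.9 5 50;0 0 0 -7.6 2.9 12 50;0 0 0 -7.6 2.9 19 50;0 0 0 -7.6 2.9 23 50;0 0 0 -7.6 2.9 26 50;0 0 0 -7.6 2.9 26 50;0 0 0 -7.6 2.9 26 50"}}

```text
clock: 88.0
tool_pos: [0.6736, 0.1658, 0.1432]
tool_rot: [0.698, 0.716, -0.0, 0.0]
contact_force: [0.2, -0.1, 0.2]
gripper_width: 0.0623
```

>>> {"api": "move_arm", "payload": {"steps": "0 0 0 0 0 2 50;0 0 0 0 0 3.5 50;0 0 0 0 0 5 50;0 0 0 0 0 6.5 50;0 0 0 0 0 8 50;0 0 0 0 0 9 50;0 0 0 0 0 10 50;0 0 0 0 0 10 50;0 0 0 0 0 10 50;0 0 0 0 0 10 50"}}

```text
clock: 89.0
tool_pos: [0.6735, 0.1657, 0.1331]
tool_rot: [0.698, 0.716, -0.0, 0.0]
contact_force: [0.8, -0.2, 0.9]
gripper_width: 0.0622
```

Run:
```python
from h import *
w=ch(-.0265,.159)
plan((w[0],w[1],.123,1.596))
```

```text
t 89.0 p [0.6735 0.1657 0.1331] psi 1.5952 ch [-0.0272  0.1587] F [ 0.8 -0.2  0.9] w 0.0622
leg [-0.0003  0.0009 -0.0008] [ 0.3  0.7 10.1]
```

Fits; press down, release, and withdraw to the side for a last look.

>>> {"api": "move_arm", "payload": {"steps": "0 0 0 0 0 2 50;0 0 0 0 0 4 50;0 0 0 0 0 6 50;0 0 0 0 0 8 50;0 0 0 0 0 9.5 50;0 0 0 0 0 10.5 50;0 0 0 0 0 11 50;0 0 0 0 0 11 50;0 0 0 0 0 11 50;0 0 0 0 0 11 50"}}

```text
clock: 90.0
tool_pos: [0.674, 0.1659, 0.123]
tool_rot: [0.698, 0.716, 0.0, 0.001]
contact_force: [-3.3, -0.8, 9.1]
gripper_width: 0.0621
```

Run:
```python
from h import *
plan()
```

```text
t 90.0 p [0.674  0.1659 0.123 ] psi 1.5952 ch [-0.0268  0.1589] F [-3.3 -0.8  9.1] w 0.0621
```

>>> {"api": "move_arm", "payload": {"steps": "0 0 0 0 0 -0.5 66;0 0 0 0 0 -0.5 72;0 0 0 0 0 -0.5 75;0 0 0 0 0 -15 75;0 0 0 0 0 -45 75;0 0 0 0 0 -80 75;0 0 0 30 0 -100 75;0 0 0 75 -5 -100 75;0 0 0 120 -15 -100 75;0 0 0 165 -25 -100 75"}}

```text
clock: 91.0
tool_pos: [0.6442, 0.3316, 0.2233]
tool_rot: [0.699, 0.715, 0.0, 0.0]
contact_force: [0.4, 0.8, 0.8]
gripper_width: 0.075
```

>>> {"api": "move_arm", "payload": {"steps": "0 0 0 40 -10 0 75;0 0 0 80 -25 0 75;0 0 0 110 -40 0 75;0 0 0 130 -50 0 75;0 0 0 140 -55 0 75;0 0 0 140 -55 0 75;0 0 0 140 -55 0 75;0 0 0 140 -55 0 75;0 0 0 140 -55 0 75;0 0 0 140 -55 0 75"}}

```text
clock: 92.0
tool_pos: [0.5868, 0.4678, 0.2218]
tool_rot: [0.699, 0.715, -0.0, 0.0]
contact_force: [-0.3, -0.6, -0.7]
gripper_width: 0.0753
```

Run:
```python
from h import *
plan()
a=cv2.resize(r.read_camera('top')[160:250,235:405],None,fx=4.2,fy=4.2,interpolation=cv2.INTER_CUBIC)[:, :714]
b=cv2.resize(r.read_camera('side')[95:250,170:410],None,fx=1.4,fy=1.4,interpolation=cv2.INTER_CUBIC)
o=np.zeros((a.shape[0]+b.shape[0],714,3),np.uint8); o[:a.shape[0]]=a; o[a.shape[0]:,:b.shape[1]]=b; print(o.shape); cv2.imwrite('pics/final.png',o)
for yc in(.159,.0555,-.0541,-.159):
    print((w2px('top',[*ch(-.0255,yc),.143])[0]-[235,160])*4.2)
```

```text
t 92.0 p [0.5868 0.4678 0.2218] psi 1.594 ch [-0.1064  0.4629] F [-0.3 -0.6 -0.7] w 0.0753
(595, 714, 3)
[149.35964732 102.41202202]
[301.32799345 101.29921131]
[462.03097697 100.09259028]
[615.68830429  98.91018813]
```

View pics/final.png

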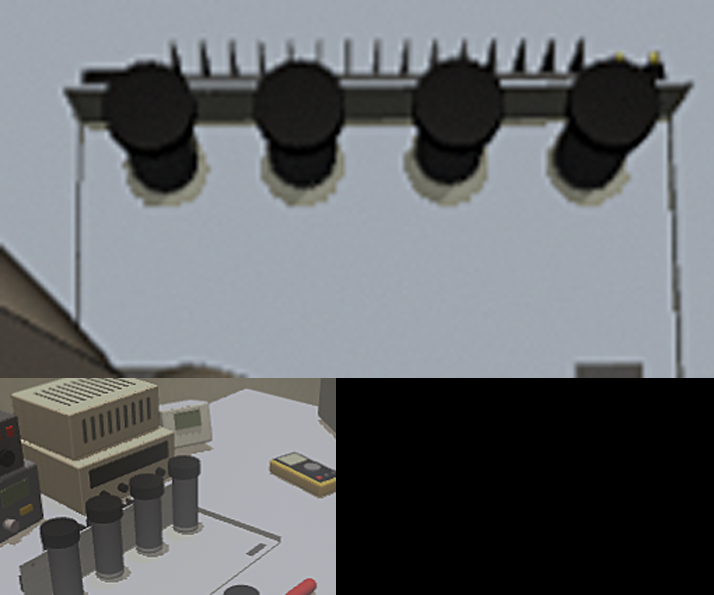

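```bash
python3 -c "
from bench import r
print(r.finish_job())"
```

```text
the job is handed in; nothing more can be done
None
```

All four capacitors are standing upright in a row along the back panel, each with a black terminal cover pressed fully down. I handed the job in at about 92 s; no verdict was reported.

**How it went:** I laid each capacitor with its plain end against the panel and tipped it up by the terminal end. The first tip of the left-hand one (canA) slipped out of the grip. It fell back flat at the panel, and the second try worked. I then slid each upright capacitor against the panel until the force reading rose to 8.5–14 N, and fitted four of the five covers.

**Last checks:**
- **Covers:** each went over its capacitor without catching. Each stopped within about 1 mm of its fully-down height, under 9–11 N of pressing force.
- **Final picture:** all four stand straight with level covers, and the arm was clear of everything when I handed in.
- **Distance from the panel:** the top camera puts the axes about 28 mm from it, against 25.5 mm for touching. That is roughly 2–3 mm further than the contact forces suggest, and matches the camera's 2 mm calibration error. It is still inside the 8 mm allowed.
- **Knocked cover:** one cover was displaced about 35 mm during the run. I found it again in the picture and used it.
- **Bystanders:** I did not measure them separately. The arm kept clear of them, and the ones in view looked unmoved.

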